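Latch a flange carrier into the blow-off station and give it a burst from the duster

TASK

Get this vacuum flange dusted off before it is mounted: slide its carrier along the bench into the guides of the blow-off station, right up to the end stop, until the spring catch snaps shut behind the carrier's shoulder. Only then press the black nozzle cap of the clamped duster can right down, without leaning on it hard, and let it spring fully up again. Leave the carrier latched, and do not shift the gasket pack, spanner, beaker or dish that lie around the station.

Things in the scene. Friction and masses are not known exactly. Their poses are not given: they have to be found in the camera images.
- station: Blow-off station, plain aluminium, fixed. Origin on the bench below the flange's centre when the carrier is home. +x = the way the carrier slides in, z up. The bench is the channel's floor: two rails 20 mm high, inner faces at y = +-46 mm, run from the mouth at x = -125 mm to the end-stop face at x = +44 mm. The duster can (66 mm diameter) stands clamped at (0, -107) mm, its back post 130 mm high.
- mouth (a point): Middle of the station's open mouth, on the bench, at station (-125, 0) mm, station axes. Both rails flare outward here over their outermost 30 mm, to 14 mm wider a side at the tips (x = -136 mm). Further in, lips 15.5 to 19.5 mm above the bench reach over the channel's edges (inner edges y = +-41 mm, from x = -46 mm on), so the carrier goes in only by sliding, flat on the bench.
- carrier_tab (a point): Centre of the loose carrier's upright grip tab, 45 mm above its underside. Tab 14 mm thick (x), 40 mm wide (y), from 12 to 70 mm high with a half-round top: pinch it from above or push its rear face, 7 mm behind this point. Axes: +x from the tab to the flange (the way in), z up. The carrier starts flat on the bench before the mouth; about 0.5 kg with flange, centre of mass about 90 mm ahead of the tab.
- flange_centre (a point): Centre of the round steel flange (70 mm across, 13 mm thick) held fast on the carrier, 105 mm ahead of the tab, 19 mm above the underside; carrier axes. Carrier: grey T-shaped plate 12 mm thick; front part 88 mm square about this point (2 mm play a side in the channel), front corners chamfered 10 mm, square rear shoulders; tail 50 mm wide to 115 mm behind. Home: over the station's origin.
- catch (a joint): Spring catch: steel finger on the +y rail, hinged at station (-106, 54) mm. 0 rad = shut (rest); pushed outward by the passing carrier to 0.1 to 0.2 (stop at 0.30); springs back to 0 by itself once the carrier's shoulder has passed. Nose force about 2 to 5 N; sliding the carrier in takes some 4 to 12 N in all.
- catch_nose (a point): Inner tip of the catch's nose; when shut at station (-51, 37) mm, 11 mm high. It juts 9 mm into the channel, ramp towards the mouth, square face at x = -46.5 mm. A release pin stands on it up to 38 mm above the bench. With the carrier at the end stop its shoulder (x = -44 mm) is 2.5 mm past that face.
- nozzle_cap (a joint): Travel of the duster can's nozzle cap: 0 = up (rest), 0.008 m = fully down on a solid stop. Return spring about 3.5 N at the top, 9 N fully down. It moves straight down and comes up by itself when let go.
- cap_top (a point): Centre of the top of the black nozzle cap (34 mm diameter, 29 mm high), 205 mm above the bench when up, at station (0, -107) mm; moves with the cap; z up. A thin steel spout leaves the cap 16 mm below its top, runs 60 mm towards station +y, then slants down to end 118 mm above the bench over the flange's place.
- gasket_pack_centre (a point): Centre of a pack of copper gaskets, ring 49 mm diameter, 10 mm high, lying beside the station; leave it.
- spanner_centre (a point): Centre of a steel spanner, 150 x 28 x 8 mm, lying flat near the carrier; leave it.
- beaker_centre (a point): Centre of a small glass beaker, 54 mm diameter, 70 mm high, standing beyond the end stop; leave it standing.
- petri_dish_centre (a point): Centre of a petri dish, 92 mm diameter, 15 mm high, lying behind the can; leave it.

How it is judged:
On the way, in this order (a step that is already met when the one before it is completed fails the run):
1. the carrier is fully in and the catch has snapped shut behind its shoulder (x of flange_centre in the frame of station between -0.0055 and 0.004 m and y of flange_centre in the frame of station between -0.005 and 0.005 m and z of flange_centre in the frame of station below 0.024 m and value of joint catch below 0.04 rad), for 0.2 s.
2. with the carrier latched, the nozzle cap is pressed right down (at least 6.5 of its 8 mm) (all of step 1 and value of joint nozzle_cap above 0.0065 m), for 0.1 s.
At the end, for the whole second after the job is handed in: The carrier is latched: flange centre within 5.5 mm of the station's origin along the slide and 5 mm across, lying flat, catch shut (under 0.04 rad); the nozzle cap is up again (within 1 mm); gasket pack, spanner, beaker and dish are within 20 mm of where they started (all of step 1 and value of joint nozzle_cap below 0.001 m and distance of each of gasket_pack_centre, spanner_centre, beaker_centre, petri_dish_centre from where it was at the start of the episode below 0.02 m); the robot touches nothing.
It fails at once if the nozzle cap is pressed (over 3 mm) while the carrier is not latched home (value of joint nozzle_cap above 0.003 m and not (x of flange_centre in the frame of station between -0.0055 and 0.004 m and y of flange_centre in the frame of station between -0.005 and 0.005 m and z of flange_centre in the frame of station below 0.024 m and value of joint catch below 0.04 rad)).
It fails at once if the robot leans on the nozzle cap with more than 45 N (contact force between any of the arm, the fingers and nozzle_cap above 45 N).
It fails at once if the beaker is tipped over (angle between beaker_centre's own z axis and vertical above 0.6 rad).
It also fails if it takes over 51 s, if anything falls off the work surface, if the arm or the gripper's body presses on something with over 40 N, if the wrist force passes 120 N, or if a joint passes its speed limit or range.

ROBOT

A 6-joint arm with a two-finger parallel gripper is mounted at the origin on a cart in front of the work surface, level with it; the furniture and walls round the work are solid. World frame = base frame: x ahead of the robot, y to its left, z up, the work surface at z = 0. Lengths are in m, angles in rad, forces in N, time in s.
With the tool pointing down it reaches from about 0.375 to 0.9 m from the base axis. Payload 3.1 kg.
Tool frame: the origin (TCP) lies at the centre of the arm's flange, where the gripper is bolted on; the fingertips stand 182 mm ahead of it and the grasp point (between the pads) lies 164 mm ahead of it; z points along the fingers, x is the direction in which the jaws open and shut, and the axes are right-handed (so a half turn about z gives the same grasp; the last joint's range is limited). The gripper opens to 87 mm and grips with 3 to 60 N. Pads are 19 mm wide; open, the fingers measure 117 mm over their backs; the gripper's body (75 mm by 190 mm) begins 51 mm behind the grasp point.
Start: joints at [-0.178, 0.527, 1.433, -0, 1.181, -0.178], TCP at [0.625, 0, 0.405] pointing down, gripper open.
Joint ranges: [-3.08, 3.08], [-0.75, 2.2], [0.22, 2.44], [-1.43, 4.57], [0, 2.65], [-2.85, 2.85]. Speed limits (rad/s): [2.79, 2.79, 3.14, 3.14, 3.14, 3.14].

INTERFACE

Orientations are given as a unit quaternion [x, y, z, w].
In Python, from rig import status, eyes, robot gives the robot as it stands. The module is installed in compiled form; this text tells all that it offers.
- The arm moves only by the tool step_arm, never from a script. Its argument "steps" is a list of rows, each a list of 7 numbers: the closure, from -1 (fully open) to 1 (shut), so that 0 is half open, then the shift along the tool's x, y, z each as a share of 0.025 m, from -1 to 1, then the turn, a rotation vector about the tool's x, y, z each as a share of 8 degrees, from -1 to 1. In form: [[jaw, dx, dy, dz, rx, ry, rz], ...]. A call has exactly 10 rows; each row shifts and turns the commanded pose from where the row before left it, along the tool's axes as they then stand; what a row does not reach is not made up. A row lasts 1/10 s, in which the tool goes at most 50 mm and 8.59 degrees, less where a joint would pass 70% of its speed; a pose out of reach is approached as far as the arm can. A call with a number of a shift or a turn outside -1 to 1 is refused whole. A call with a gripper value outside its range is refused whole. The fingers move at their own pace and stop on an object; "squeeze" is the grip in N (left out, the last holds). Time passes only in rows, so rows that do not move let the fingers close, or fill a call up. It gives the time, the measured TCP pose, the force and the opening at its end, in the units of the state.
- status.get_obs(): the state, without advancing time (a new reading comes with each control period).
- eyes.camera(name): name is "scene" or "side" or "wrist"; returns (picture, depth): 420x560x3 uint8, red, green, blue; 420x560 float32, m along the optical axis (not along the pixel's ray), 0 where there is no reading.
- eyes.camera_info(name): a dict with "K" (3x3 intrinsics, pixels), "k1" (the pictures are not rectified: a ray, as slopes to the right and down, at radius r is drawn at 1 + k1 r^2 times it, then the intrinsics apply), "R" (3x3) and "t" (3): a world point X has camera coordinates R X + t. Camera axes: x right, y down, z forward; pixel columns grow to the right and rows downward; lengths in m; the calibration is good to about 2 mm. A picture is of the moment at which its call begins: read the wrist's pose just before it. camera_info takes no time and is no camera call; for the wrist camera it gives the pose at the moment of the call.
- robot.hand_in(): hands the job in, once; it reports no verdict.
The state is a dict: "time": time; "q": joint angles; "joint_velocities": joint speeds; "joint_torque": joint torques, N m; "position": TCP position; "tool_rot": TCP orientation; "ft_force": force on the tool from outside, world axes, zero at the start; "moment": the same for the moment, N m; "grip_width": finger opening in m.
Only numpy, scipy, OpenCV 4.12 (cv2) and the standard library are available. Lean on these libraries where they do the work, as an engineer would, in place of code of your own. Each camera call takes 0.05 s, during which the arm holds its last target.

## Working session

There is one attempt and no reset: what is moved stays moved. The work goes in short steps, Python scripts to look and compute and a tool call to move; the robot and the scene stay as the last step left them, time stands still between calls to the robot, and variables do not carry over. Pictures are saved under pics/ and viewed, and the job is handed in when it is done.

Besides the shell and the picture viewer there is one more tool, called as a command line: name --pt "numbers of a row" for each row, then --argument value for the rest. step_arm: Moves the arm, as the interface text tells. Its arguments: {"type":"object","properties":{"steps":{"type":"array"},"squeeze":{"type":"number"}},"required":["steps"]}

```bash
mkdir -p pics; ls
cat > h.py <<'E'
import numpy as np, cv2
from rig import status, eyes, robot
def snap(n,fn):
    ci=eyes.camera_info(n); p,d=eyes.camera(n)
    cv2.imwrite(f'pics/{fn}.png',p[:,:,::-1]); np.savez(f'pics/{fn}.npz',p=p,d=d,K=ci['K'],k1=ci['k1'],R=ci['R'],t=ci['t'])
    return p,d,ci
def load(fn): return np.load(f'pics/{fn}.npz')
def cloud(f):
    d=f['d'];K=f['K'];h,w=d.shape
    v,u=np.mgrid[0:h,0:w]
    pts=np.stack([u.ravel(),v.ravel()],1).astype(np.float64)[:,None]
    n=cv2.undistortPoints(pts,np.array(K,float),np.array([float(f['k1']),0,0,0])).reshape(h,w,2)
    c=np.dstack([n[...,0]*d,n[...,1]*d,d]).reshape(-1,3)
    X=(c-f['t'])@f['R']
    X[d.ravel()==0]=np.nan
    return X.reshape(h,w,3)
def proj(f,X):
    X=np.atleast_2d(X).astype(float)
    r,_=cv2.Rodrigues(np.array(f['R'],float))
    return cv2.projectPoints(X,r,np.array(f['t'],float),np.array(f['K'],float),np.array([float(f['k1']),0,0,0]))[0].reshape(-1,2)
E
python3 - <<'E'
from h import *
print(status.get_obs())
for n in ['scene','side','wrist']:
    p,d,ci=snap(n,n+'0'); print(n,ci)
E
```

```text
pics
{'time': 0.0, 'q': array([-1.78520739e-01,  5.28453562e-01,  1.43389088e+00, -1.07826652e-06,
        1.18138345e+00, -1.78501515e-01]), 'joint_velocities': array([-5.17210879e-04, -4.36880625e-04, -1.22398823e-03,  7.64979429e-05,
        7.07879741e-04,  5.56029386e-05]), 'joint_torque': array([-5.45745443e-04, -4.40045428e+01, -1.76593530e+01,  6.32597599e-02,
        5.83207863e-02, -1.53719384e-04]), 'position': array([6.24659824e-01, 7.77585945e-05, 4.03782589e-01]), 'tool_rot': array([ 9.99999430e-01, -9.40687980e-06, -1.05074360e-03, -1.89080928e-04]), 'ft_force': array([-0.3993842 ,  0.16600013, -0.2932783 ]), 'moment': array([-0.00131622, -0.02039822, -0.00628046]), 'grip_width': 0.08707364233708427}
scene {'K': array([[533.89080601,   0.        , 287.38603169],
       [  0.        , 533.89080601, 205.17999729],
       [  0.        ,   0.        ,   1.        ]]), 'k1': -0.07108794427360078, 'R': array([[ 0.66737373, -0.74461623, -0.01260812],
       [-0.32526671, -0.27621194, -0.90438295],
       [ 0.66993572,  0.60766243, -0.42653547]]), 't': array([-0.32134284,  0.32776828,  0.70395321])}
side {'K': array([[382.69337568,   0.        , 280.88644464],
       [  0.        , 382.69337568, 204.00555517],
       [  0.        ,   0.        ,   1.        ]]), 'k1': -0.055046134176478, 'R': array([[-0.99957876, -0.02022624, -0.0208136 ],
       [ 0.00640381,  0.54576827, -0.83791168],
       [ 0.02830721, -0.83769201, -0.54540884]]), 't': array([0.58657527, 0.06471648, 1.08148988])}
wrist {'K': array([[354.94471502,   0.        , 281.37413633],
       [  0.        , 354.94471502, 206.97606873],
       [  0.        ,   0.        ,   1.        ]]), 'k1': 0.0308219197972352, 'R': array([[ 9.99998514e-01,  1.21721408e-03, -1.22119811e-03],
       [ 1.49359394e-03, -9.65387192e-01,  2.60816675e-01],
       [-8.61459280e-04, -2.60818111e-01, -9.65387575e-01]]), 't': array([-0.624168  , -0.03275362,  0.39053044])}
```

View pics/scene0.png

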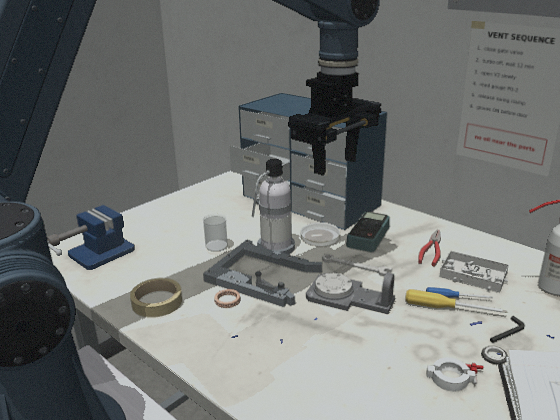

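View pics/side0.png

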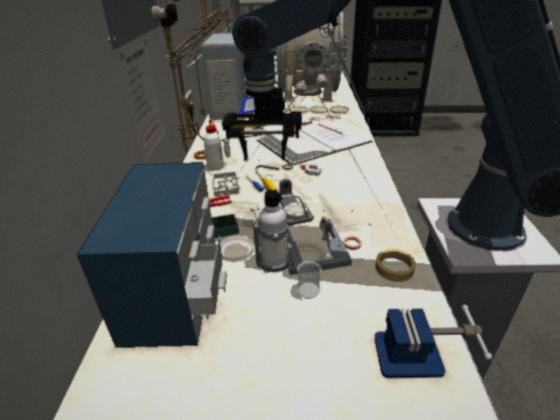

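View pics/wrist0.png

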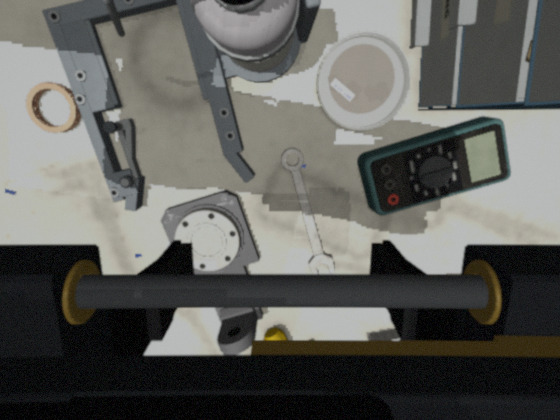

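```bash
cat > ortho.py <<'E'
from h import *
import sys
def ortho(fns,out,x0=0.3,x1=0.95,y0=-0.2,y1=0.45,s=1000):
    W=int((x1-x0)*s);H=int((y1-y0)*s)
    img=np.zeros((H,W,3),np.uint8);z=np.full((H,W),-1.)
    for fn in fns:
        f=load(fn);X=cloud(f).reshape(-1,3);P=f['p'].reshape(-1,3)
        ok=np.isfinite(X[:,0])&(X[:,2]<0.24)&(X[:,2]>-.02)
        X=X[ok];P=P[ok]
        u=((X[:,0]-x0)*s).astype(int);v=((y1-X[:,1])*s).astype(int)
        k=(u>=0)&(u<W)&(v>=0)&(v<H)
        for a,b,h,c in zip(u[k],v[k],X[k,2],P[k]):
            if h>z[b,a]: z[b,a]=h;img[b,a]=c
    cv2.imwrite(f'pics/{out}.png',img[:,:,::-1])
    zz=np.clip(z/0.08*255,0,255).astype(np.uint8);cm=cv2.applyColorMap(zz,cv2.COLORMAP_JET);cm[z<-.5]=0
    cv2.imwrite(f'pics/{out}_z.png',cm)
if __name__=='__main__':
    ortho(['wrist0'],'ow');ortho(['scene0'],'os');ortho(['side0'],'od')
E
python3 ortho.py; python3 -c "
import cv2,numpy as np
a=[cv2.imread('pics/'+n+'.png') for n in ['ow','os_z']]
cv2.imwrite('pics/o1.png',cv2.resize(np.hstack([x[:,100:500] for x in a]),(800,650)))"
```

```text
(no output)
```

View pics/o1.png

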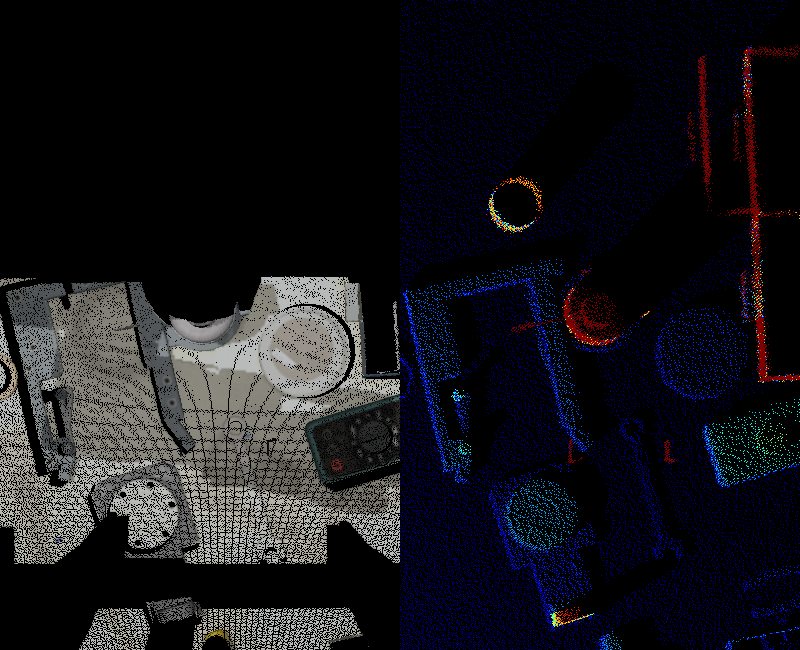

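```bash
cat > fit.py <<'E'
from h import *
from scipy.optimize import least_squares
def circ(P,r=None):
    c0=P.mean(0)
    if r is None:
        s=least_squares(lambda p:np.hypot(P[:,0]-p[0],P[:,1]-p[1])-p[2],[*c0,.03],loss='soft_l1',f_scale=.001).x
    else: s=np.r_[least_squares(lambda p:np.hypot(P[:,0]-p[0],P[:,1]-p[1])-r,[*(c0)],loss='soft_l1',f_scale=.001).x,r]
    return s
for n in ['scene0','side0','wrist0']:
    X=cloud(load(n)).reshape(-1,3); X=X[np.isfinite(X[:,0])]
    b=X[(abs(X[:,0]-.64)<.12)&(abs(X[:,1]+.07)<.15)&(abs(X[:,2])<.006)]
    print(n,'bench z',np.median(b[:,2]))
    k=(abs(X[:,0]-.6)<.05)&(abs(X[:,1]-.14)<.05)
    for z0,z1,r in [(.04,.12,.033),(.182,.203,.017)]:
        P=X[k&(X[:,2]>z0)&(X[:,2]<z1)]
        if len(P)>20: print(' can',z0,len(P),circ(P[:,:2]),circ(P[:,:2],r), P[:,2].max())
    P=X[k&(X[:,2]>.2)&(X[:,2]<.215)]; print(' captop',len(P),P.mean(0) if len(P) else '', np.median(P[:,2]) if len(P) else '')
    P=X[(np.hypot(X[:,0]-.542,X[:,1]+.063)<.05)&(X[:,2]>.021)&(X[:,2]<.032)]
    if len(P)>50:
        h,_=cv2.minEnclosingCircle(P[:,:2].astype(np.float32)),0; print(' flange top',len(P),h,P.mean(0))
    P=X[(abs(X[:,0]-.572)<.04)&(abs(X[:,1]+.167)<.04)&(X[:,2]>.02)&(X[:,2]<.08)]
    if len(P)>20: print(' tab',len(P),P.mean(0),cv2.minAreaRect((P[:,:2]*1000).astype(np.float32)),P[:,2].max())
E
python3 fit.py
```

```text
scene0 bench z -0.000724743320383432
 can 0.04 1094 [0.60149996 0.14237214 0.03542892] [0.59938944 0.14039246 0.033     ] 0.11984970651773667
 can 0.182 188 [0.59600155 0.13890558 0.01502589] [0.59763504 0.14060992 0.017     ] 0.20299982367133954
 captop 100 [0.59696202 0.13824306 0.20339322] 0.20357132242088447
 flange top 588 ((0.541121244430542, -0.06442134827375412), 0.03675995022058487) [ 0.53927109 -0.06649479  0.02365553]
 tab 353 [ 0.56920609 -0.1721486   0.04403288] ((584.9708251953125, -176.12039184570312), (30.051240921020508, 73.69589233398438), 61.63241958618164) 0.07056477815245292
side0 bench z -0.0002844257143869944
 can 0.04 863 [0.6045101  0.13706725 0.03735534] [0.60346041 0.14202985 0.033     ] 0.1199113489267686
 can 0.182 172 [0.60517563 0.11678846 0.04018993] [0.60083422 0.14218771 0.017     ] 0.20274621845071528
 captop 106 [0.6024227  0.14532399 0.20368741] 0.20392016641681476
 flange top 218 ((0.5449217557907104, -0.06143828481435776), 0.03512263670563698) [ 0.54754978 -0.0600566   0.0232777 ]
 tab 183 [ 0.57747546 -0.1576152   0.04429202] ((588.9864501953125, -165.31625366210938), (33.978546142578125, 62.27470779418945), 64.0169906616211) 0.06978232886461759
wrist0 bench z 0.0008992970239162234
 can 0.04 1556 [0.60106284 0.14669149 0.03933194] [0.60422222 0.14022908 0.033     ] 0.11997679705346093
 can 0.182 90 [  1.97811245 -71.13672444  71.27359245] [0.60098949 0.14016055 0.017     ] 0.1885794539141071
 captop 0  
 flange top 2755 ((0.543797492980957, -0.063959501683712), 0.03549163043498993) [ 0.54715702 -0.06121278  0.02571243]
 tab 1422 [ 0.5772173  -0.1588603   0.04784074] ((585.915771484375, -163.53160095214844), (33.524993896484375, 62.038822174072266), 71.25166320800781) 0.07321708947461934
```

```bash
cat > ov.py <<'E'
from h import *
def T(o,yaw,P):
    P=np.asarray(P,float);c,s=np.cos(yaw),np.sin(yaw)
    return np.c_[o[0]+c*P[:,0]-s*P[:,1],o[1]+s*P[:,0]+c*P[:,1],P[:,2]]
def inter(P,n=20): 
    return np.vstack([np.linspace(a,b,n) for a,b in zip(P[:-1],P[1:])])
def circ(c,r,z): 
    t=np.linspace(0,2*np.pi,100);return np.c_[c[0]+r*np.cos(t),c[1]+r*np.sin(t),0*t+z]
mm=1e-3
station=[]
for s in (1,-1):
    station+= [np.array([[-.136,s*.06,0],[-.106,s*.046,0],[.044,s*.046,0]]),np.array([[-.136,s*.06,.02],[-.106,s*.046,.02],[-.046,s*.046,.02]]),np.array([[-.046,s*.041,.0195],[.044,s*.041,.0195]])]
station+=[np.array([[.044,-.046,.0],[.044,.046,.0]]),np.array([[.044,-.046,.02],[.044,.046,.02]]),circ((0,-.107),.017,.205),circ((0,-.107),.033,.1),np.array([[-.0465,.046,.011],[-.0465,.037,.011],[-.051,.037,.011]])]
a=.044
pl=[[-a,-a],[-a,-.025],[-.115,-.025],[-.115,.025],[-a,.025],[-a,a],[a-.01,a],[a,a-.01],[a,-a+.01],[a-.01,-a],[-a,-a]]
carrier=[np.c_[np.array(pl),np.full(len(pl),.012)],np.c_[np.array(pl),np.zeros(len(pl))],circ((0,0),.035,.0255)]
t=np.linspace(0,np.pi,20)
for x in(-.112,-.098): carrier.append(np.vstack([[x,.02,.012],np.c_[0*t+x,.02*np.cos(t),.05+.02*np.sin(t)],[x,-.02,.012]]))
def draw(fn,items,out,crop=None,sc=1,dx=0):
    f=load(fn);img=cv2.resize(f['p'][:,:,::-1].copy(),None,fx=sc,fy=sc,interpolation=cv2.INTER_CUBIC)
    for o,yaw,segs,col in items:
        for P in segs:
            q=(proj(f,inter(T(o,yaw,P)))*sc+sc/2)
            cv2.polylines(img,[np.round(q*8).astype(np.int32).reshape(-1,1,2)],False,col,1,cv2.LINE_AA,3)
    if crop: x,y,w,h=[int(c*sc) for c in crop];img=img[y:y+h,x:x+w]
    cv2.imwrite(f'pics/{out}.png',img)
E
cat > t1.py <<'E'
from ov import *
S=((.498,.113),np.radians(105.3)); C=((.543,-.0635),np.radians(106.))
it=[(*S,station,(0,255,0)),(*C,carrier,(0,0,255))]
draw('scene0',it,'v1',(190,140,220,190),3.6)
draw('side0',it,'v2',(220,170,150,110),5)
draw('wrist0',it,'v3',(0,0,400,360),2)
E
python3 t1.py
```

```text
(no output)
```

View pics/v1.png

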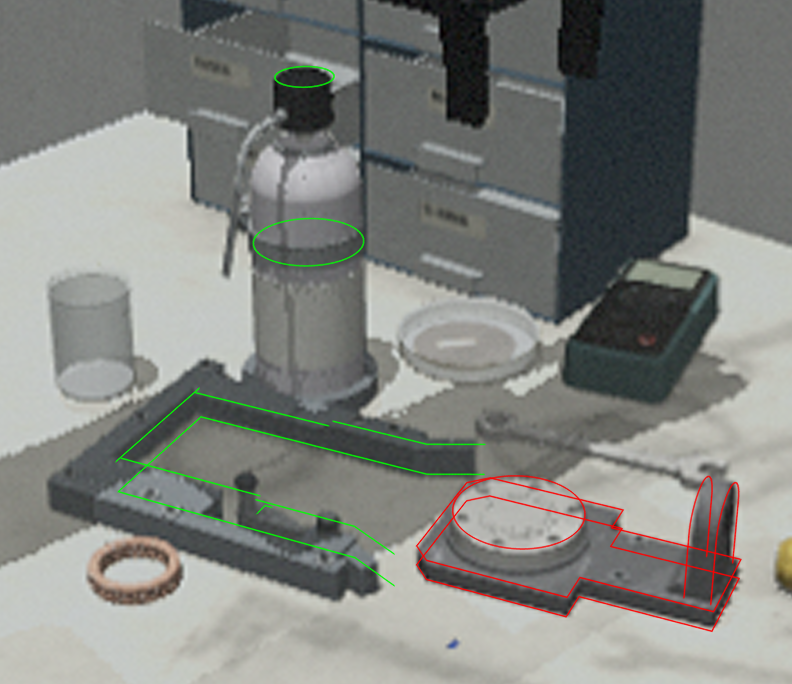

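View pics/v3.png

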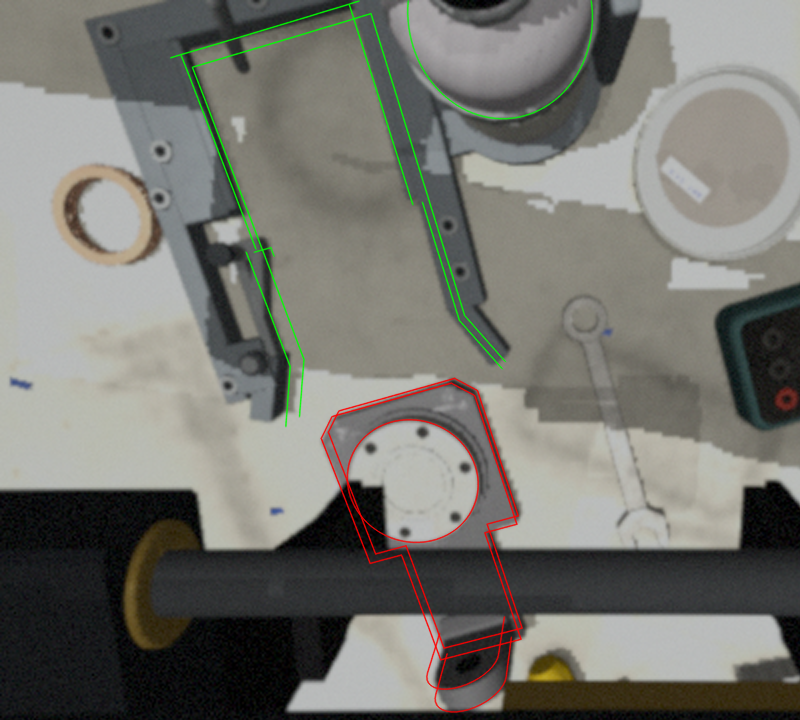

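View pics/v2.png

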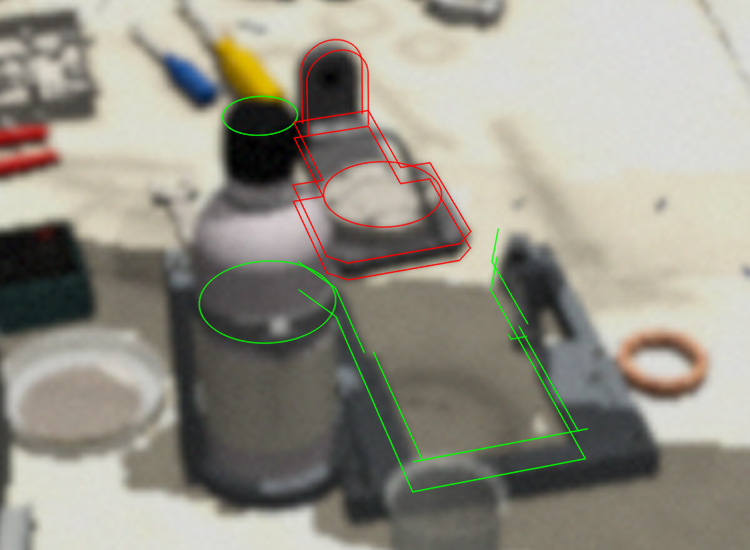

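step_arm --pt "-1 -0.3 0.94 0 0 0 0" --pt "-1 -0.3 0.94 0 0 0 0" --pt "-1 -0.3 0.94 0 0 0 0" --pt "-1 -0.3 0.94 0 0 0 0" --pt "-1 -0.3 0.94 0 0 0 0" --pt "-1 -0.3 0.94 0 0 0 0" --pt "-1 -0.3 0.94 0 0 0 0" --pt "-1 0 0 0 0 0 -1" --pt "-1 0 0 0 0 0 -1" --pt "-1 0 0 0 0 0 0" --squeeze 25

```text
time: 1.15
position: [0.5723, -0.1648, 0.4044]
tool_rot: [0.99, 0.139, -0.0, -0.0]
ft_force: [0.3, -0.6, -0.8]
grip_width: 0.0871
```

```bash
cat > t2.py <<'E'
from ov import *
snap('wrist','wrist1');snap('scene','scene1');snap('side','side1')
print(status.get_obs())
S=((.498,.113),np.radians(105.3)); C=((.543,-.0635),np.radians(106.))
it=[(*S,station,(0,255,0)),(*C,carrier,(0,0,255))]
draw('wrist1',it,'v4',None,1.4)
draw('scene1',it,'v5',(190,140,220,190),3.6)
E
python3 t2.py
```

```text
{'time': 1.3, 'q': array([-4.66927821e-01,  4.87902275e-01,  1.50885198e+00,  1.05852543e-06,
        1.14522464e+00, -7.43979740e-01]), 'joint_velocities': array([ 0.00307635, -0.00094282, -0.00137324, -0.00142431,  0.00112404,
       -0.00945965]), 'joint_torque': array([-1.29877729e-01, -4.16057646e+01, -1.71337903e+01,  2.24491203e-02,
        8.04168452e-02,  4.42060351e-03]), 'position': array([ 0.57247467, -0.16428205,  0.40457687]), 'tool_rot': array([ 9.90420624e-01,  1.38083126e-01, -1.58520156e-04, -1.10309628e-04]), 'ft_force': array([-0.09677912, -0.14930063,  0.68643806]), 'moment': array([ 0.00723019, -0.04711006, -0.021286  ]), 'grip_width': 0.08708229020002847}
```

View pics/v4.png

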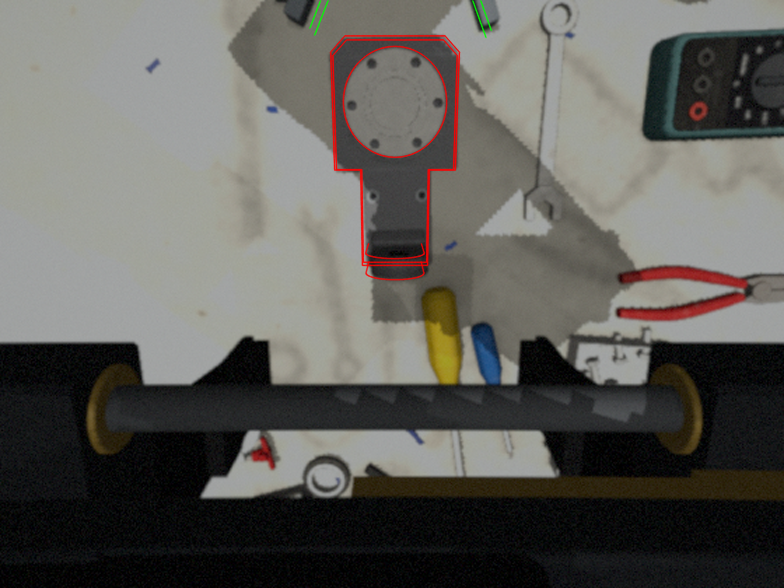

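View pics/v5.png

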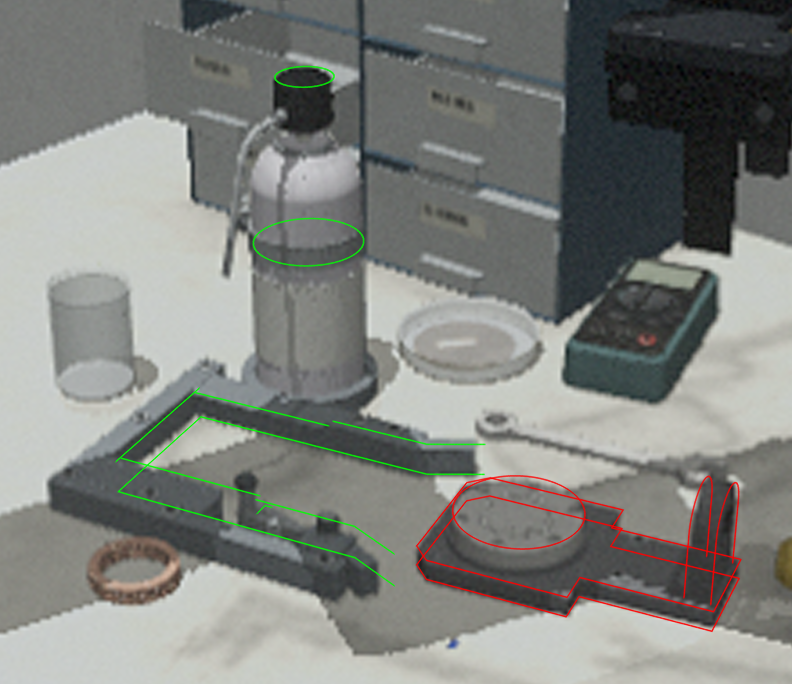

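step_arm --pt "-1 0 0 1 0 0 0" --pt "-1 0 0 1 0 0 0" --pt "-1 0 0 1 0 0 0" --pt "-1 0 0 1 0 0 0" --pt "-1 0 0 1 0 0 0" --pt "-1 0 0 1 0 0 0" --pt "-1 0 0 1 0 0 0" --pt "-1 0 0 0.7 0 0 0" --pt "-1 0 0 0.3 0 0 0" --pt "-1 0 0 0.1 0 0 0"

```text
time: 2.3
position: [0.5725, -0.1642, 0.2015]
tool_rot: [0.99, 0.139, -0.001, -0.0]
ft_force: [0.1, -0.4, 0.1]
grip_width: 0.0873
```

```bash
cat > t3.py <<'E'
from ov import *
import sys
n=sys.argv[1]
S=((.498,.113),np.radians(105.3)); C=((.543,-.0635),np.radians(106.))
it=[(*S,station,(0,255,0)),(*C,carrier,(0,0,255))]
for c in sys.argv[2:]:
    snap(c,c+n); draw(c+n,it,c+n+'v',*(((180,130,240,200),3) if c=='scene' else (None,1.4)))
o=status.get_obs();print({k:o[k] for k in('time','position','tool_rot','ft_force','moment','grip_width')})
E
python3 t3.py 2 wrist scene
```

```text
{'time': 2.4, 'position': array([ 0.57278279, -0.16445586,  0.20252858]), 'tool_rot': array([9.90292041e-01, 1.39002039e-01, 2.69663072e-04, 1.82370178e-04]), 'ft_force': array([-0.25331843,  0.55728168, -0.25825526]), 'moment': array([ 0.05412795,  0.00677636, -0.02454049]), 'grip_width': 0.08716737118296199}
```

View pics/wrist2v.png

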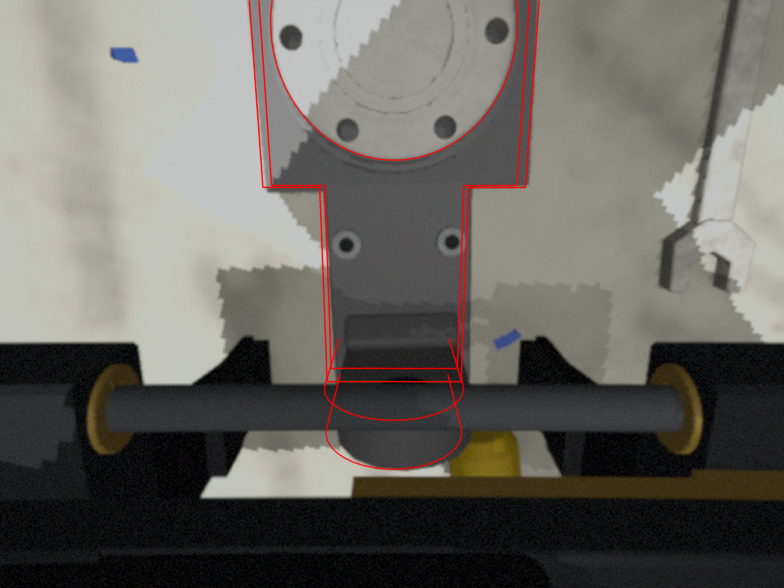

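View pics/scene2v.png

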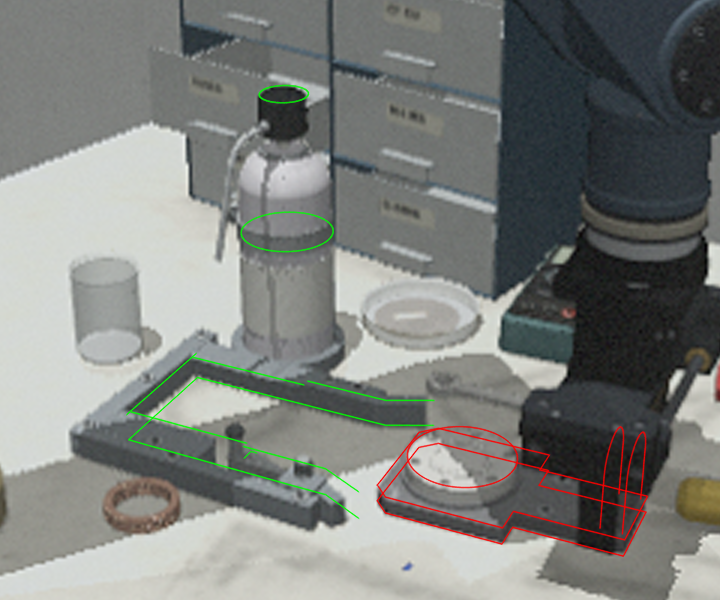

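step_arm --pt "0.2 0 0 0 0 0 0" --pt "0.5 0 0 0 0 0 0" --pt "1 0 0 0 0 0 0" --pt "1 0 0 0 0 0 0" --pt "1 0 0 0 0 0 0" --pt "1 0 0 0 0 0 0" --pt "1 0 0 0 0 0 0" --pt "1 0 0 0 0 0 0" --pt "1 0 0 0 0 0 0" --pt "1 0 0 0 0 0 0"

```text
time: 3.4
position: [0.5728, -0.1646, 0.2023]
tool_rot: [0.99, 0.139, 0.0, 0.0]
ft_force: [1.2, -0.6, -0.0]
grip_width: 0.0394
```

```bash
python3 t3.py 3 wrist scene side
```

```text
{'time': 3.55, 'position': array([ 0.57270448, -0.16461009,  0.20231275]), 'tool_rot': array([9.90283027e-01, 1.39065948e-01, 3.76196656e-04, 2.18057395e-04]), 'ft_force': array([1.82966054, 0.18423732, 0.94425157]), 'moment': array([-0.01618269, -0.29111777,  0.05215648]), 'grip_width': 0.0398450302251354}
```

View pics/wrist3v.png

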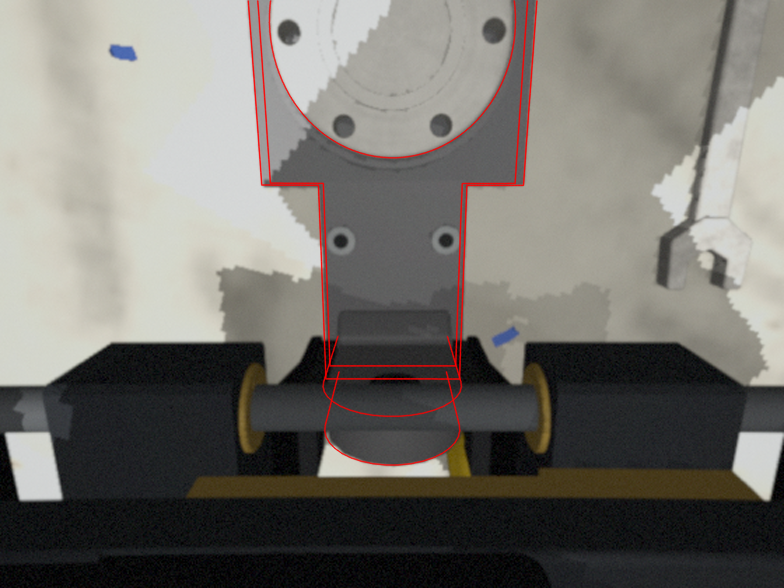

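View pics/scene3v.png

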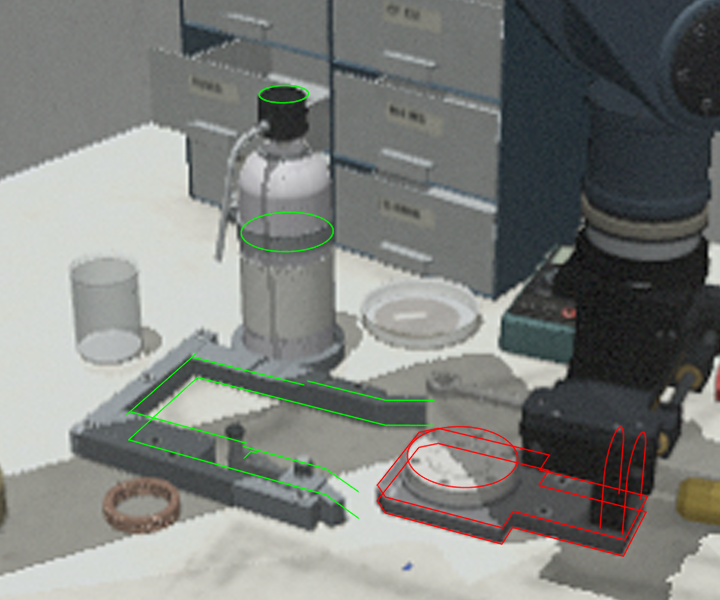

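```bash
cat > t4.py <<'E'
from ov import *
S=((.498,.113),np.radians(105.3))
it=[(*S,station,(0,255,0))]
draw('scene0',it,'z1',(215,235,120,70),6.6)
draw('scene0',[],'z1r',(215,235,120,70),6.6)
draw('wrist0',it,'z2',(40,0,220,220),3.6)
draw('wrist0',[],'z2r',(40,0,220,220),2.7)
a=cv2.imread('pics/z1.png');b=cv2.imread('pics/z1r.png');cv2.imwrite('pics/z1.png',cv2.resize(np.vstack([a,b]),None,fx=.65*1,fy=.65))
E
python3 t4.py
```

```text
(no output)
```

View pics/z1.png

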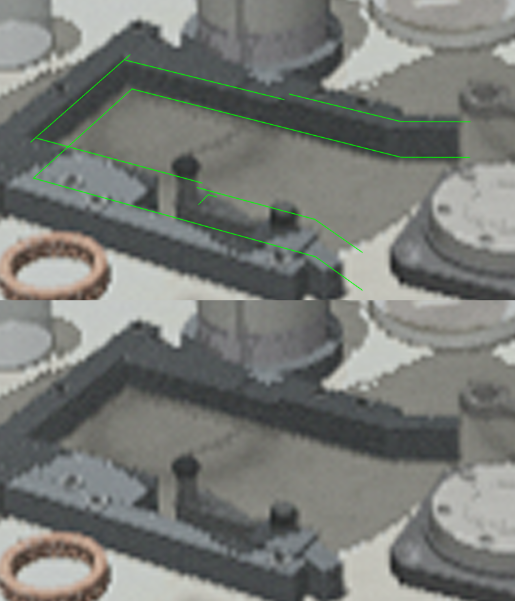

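View pics/z2.png

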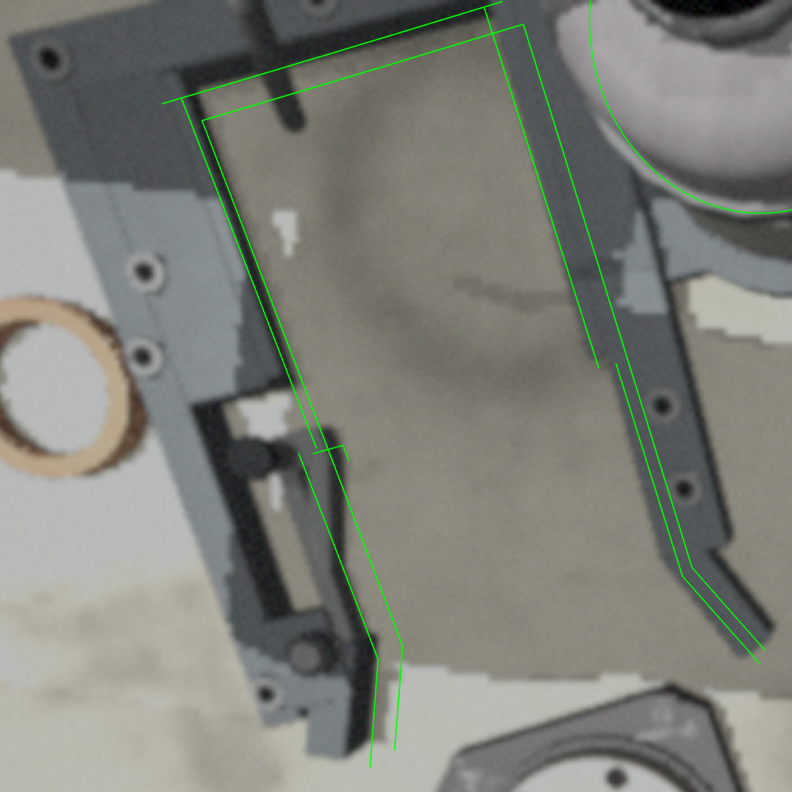

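View pics/z2r.png

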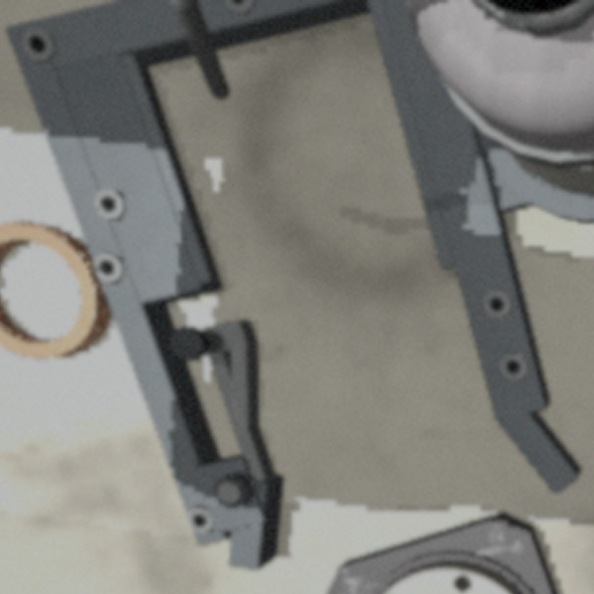

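```bash
cat > t5.py <<'E'
from ov import *
from scipy.optimize import least_squares
fw=load('wrist0');fs=load('scene0')
W=lambda u,v:(u/2.7+40-.5,v/2.7-.5); Sc=lambda u,v:(u/4.29+215-.5,v/4.29+235-.5)
pk=[(fw,(.044,.041,.0195),W(130,55),(1,1)),
(fw,(-.136,.060,.02),W(262,568),(1,1)),
(fw,(-.136,-.060,.02),W(557,490),(1,1)),
(fw,(-.106,-.046,.02),W(497,412),(1,1)),
(fw,(-.046,-.041,.0195),W(440,268),(1,1)),
(fs,(-.136,-.060,.02),Sc(460,122),(1,1)),
(fs,(-.136,-.060,.0),Sc(459,159),(1,1)),
(fs,(.044,-.041,.0195),Sc(128,60),(1,1)),
(fs,(.044,-.046,0),Sc(133,88),(1,1)),
(fw,(0,-.107,.0),None,0)]
pk=pk[:-1]
def res(p,b=True):
    r=[]
    for i,(f,X,uv,w) in enumerate(pk):
        q=proj(f,T(p[:2],p[2],[X]))[0]-uv
        if b: q=q-(p[3:5] if f is fw else p[5:7])
        r+=list(q)
    if b: r+=list(p[3:]/2)
    return np.array(r)
s=least_squares(res,[.498,.113,1.83,0,0,0,0],x_scale=[.01,.01,.01,1,1,1,1]);print(s.x,np.degrees(s.x[2]));print(s.fun[:18].reshape(-1,2).round(1))
p=s.x
print('can',T(p[:2],p[2],[[0,-.107,0]]),'mouth',T(p[:2],p[2],[[-.125,0,0]]))
it=[(p[:2],p[2],station,(0,255,0))]
draw('wrist0',it,'z3',(40,0,220,220),3.6)
draw('scene0',it,'z4',(215,235,120,70),6.6)
E
python3 t5.py
```

```text
[ 0.49652362  0.11775847  1.82046117  1.09254598  0.1014186  -0.91097679
 -0.29634606] 104.3047416670081
[[-0.9 -0. ]
 [ 0.2 -2. ]
 [ 0.1 -0.4]
 [ 1.1  3.8]
 [-0.2 -1.3]
 [ 1.   0.3]
 [ 1.1  0. ]
 [-1.4 -0.3]
 [-0.9 -0.1]]
can [[0.60020612 0.14419594 0.        ]] mouth [[ 0.52740852 -0.00336594  0.        ]]
```

View pics/z3.png

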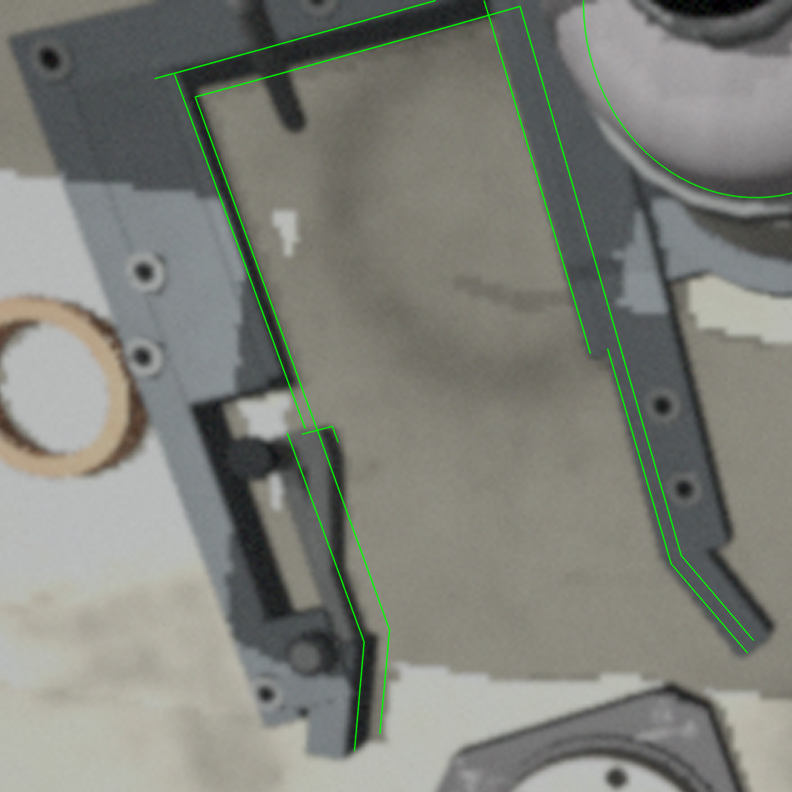

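View pics/z4.png

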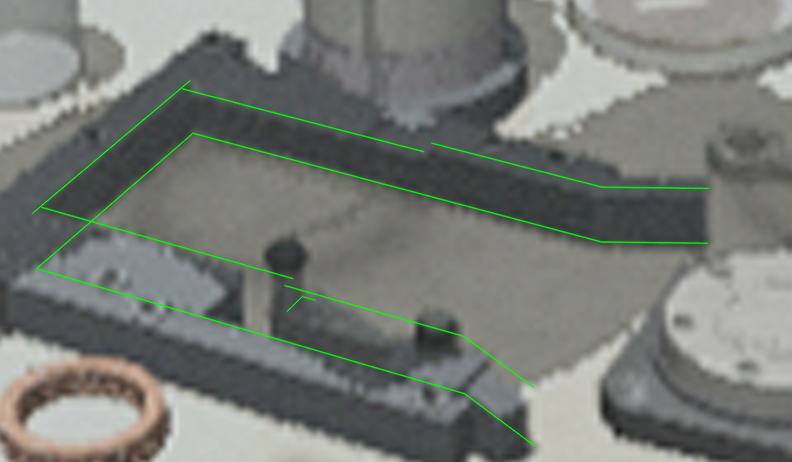

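step_arm --pt "1 -0.16 0 0 0 0 0.1" --pt "1 0 0 0 0 0 0.11" --pt "1 0 -0.3 0 0 0 0" --pt "1 0 -0.3 0 0 0 0" --pt "1 0 -0.3 0 0 0 0" --pt "1 0 -0.3 0 0 0 0" --pt "1 0 -0.3 0 0 0 0" --pt "1 0 -0.3 0 0 0 0" --pt "1 0 -0.2 0 0 0 0" --pt "1 0 0 0 0 0 0"

```text
time: 4.55
position: [0.5559, -0.1158, 0.2023]
tool_rot: [0.992, 0.125, -0.0, -0.001]
ft_force: [1.3, 1.2, 2.1]
grip_width: 0.0397
```

```bash
cat > t6.py <<'E'
from ov import *
import sys
n=sys.argv[1]
S=((.4965,.1178),np.radians(104.3))
for c in sys.argv[2:]: snap(c,c+n)
o=status.get_obs();x,y,z,w=o['tool_rot']
psi=2*np.arctan2(y,x)+np.pi/2
p=o['position'][:2]; fl=p+.105*np.array([np.cos(psi),np.sin(psi)])
R=np.array([[np.cos(S[1]),np.sin(S[1])],[-np.sin(S[1]),np.cos(S[1])]])
print('t',o['time'],'yaw',np.degrees(psi),'tab_s',R@(p-S[0])*1000,'fl_s',R@(fl-S[0])*1000,'F_s',R@o['ft_force'][:2],o['ft_force'][2],'M',o['moment'],'z',o['position'][2],'w',o['grip_width'])
C=(fl,psi)
it=[(*S,station,(0,255,0)),(*C,carrier,(0,0,255))]
for c in sys.argv[2:]: draw(c+n,it,c+n+'v',*(((180,130,240,200),3) if c=='scene' else (None,1.4)))
E
python3 t6.py 4 wrist scene
```

```text
t 4.65 yaw 104.28836366782878 tab_s [-2.41229183e+02  1.06084722e-01] fl_s [-1.36229185e+02  8.47600299e-02] F_s [ 4.09671387 -2.44765768] 2.0871888336346736 M [ 0.67130624 -0.41292946 -0.03388136] z 0.20229094914473197 w 0.03991050572439146
```

View pics/wrist4v.png

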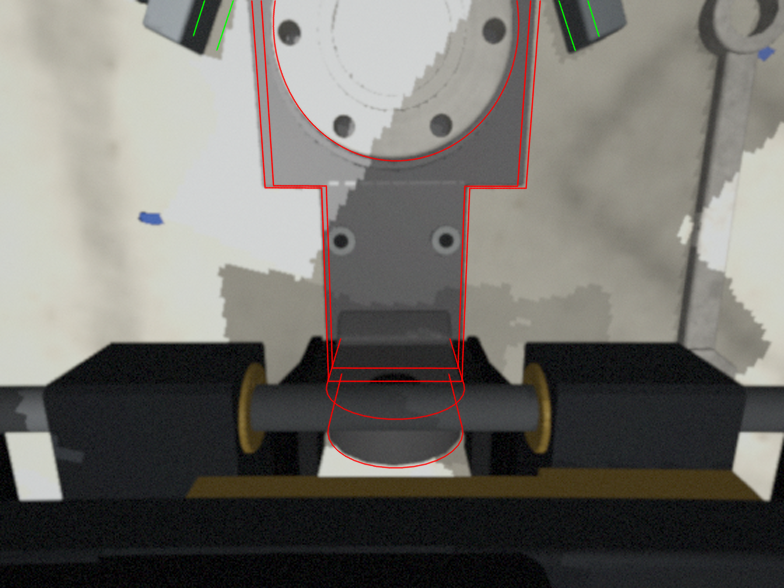

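View pics/scene4v.png

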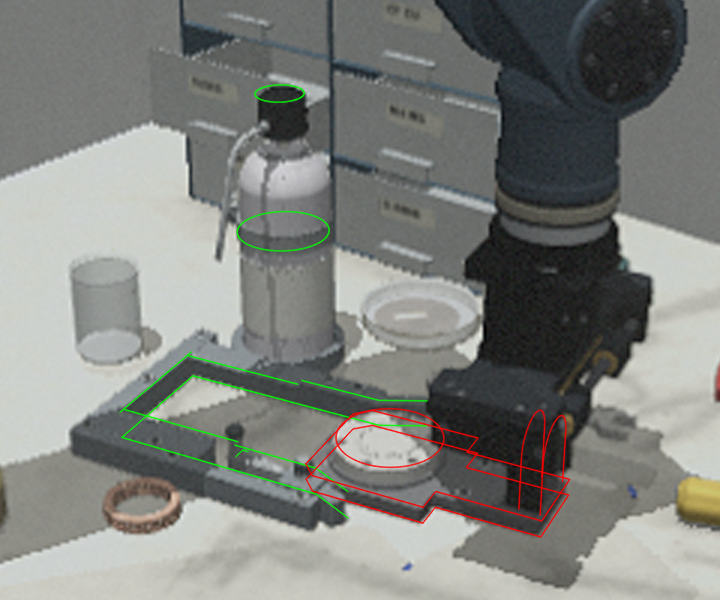

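Run:
```python
from ov import *
f=load('wrist4');im=f['p'][:,:,::-1]
im=cv2.convertScaleAbs(im,alpha=1.3,beta=20)
a=cv2.resize(im[0:50,90:180],None,fx=7,fy=7,interpolation=cv2.INTER_CUBIC);b=cv2.resize(im[0:50,370:460],None,fx=7,fy=7,interpolation=cv2.INTER_CUBIC)
cv2.imwrite('pics/z5.png',cv2.resize(np.vstack([a,b]),None,fx=.85,fy=.85))
```

```text
(no output)
```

View pics/z5.png

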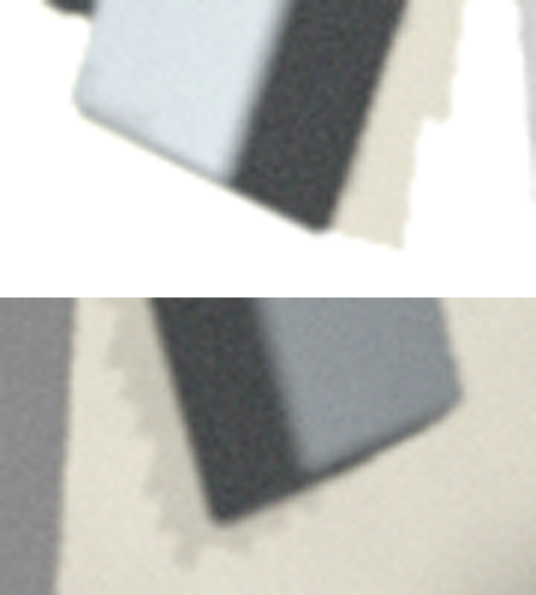

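```bash
cat > t7.py <<'E'
from ov import *
from scipy.optimize import least_squares
f=load('wrist4')
pk=[((-.136,.06,.02),(129.2,30.8)),((-.136,.06,0),(143.8,38.7)),((-.136,-.06,.02),(420.4,29.7)),((-.136,-.06,0),(406,37.8))]
for yaw in (103.3,104.3,105.3):
    g=lambda p:np.concatenate([proj(f,T(p,np.radians(yaw),[X]))[0]-np.array(u)+.5 for X,u in pk])
    s=least_squares(g,[.4965,.1178],x_scale=.01)
    m=T(s.x,np.radians(yaw),[[-.136,0,0]])[0,:2]
    d=s.x-[.4965,.1178];a=np.radians(104.3)
    dm=m-T([.4965,.1178],a,[[-.136,0,0]])[0,:2]
    print(yaw,s.x,s.fun.round(1),'mouth shift in station axes mm',1e3*(dm@[np.cos(a),np.sin(a)]),1e3*(dm@[-np.sin(a),np.cos(a)]))
# free yaw
g=lambda p:np.concatenate([proj(f,T(p[:2],p[2],[X]))[0]-np.array(u)+.5 for X,u in pk])
s=least_squares(g,[.4965,.1178,1.82],x_scale=.01);print(s.x,np.degrees(s.x[2]),s.fun.round(1))
E
python3 t7.py
```

```text
103.3 [0.49600787 0.11619174] [ 0.8 -4.7  3.9 -2.5 -1.4  2.7 -2.9  3.9] mouth shift in station axes mm -1.41616163819258 3.247645773648368
104.3 [0.49357681 0.11560268] [ 0.7 -1.9  3.8 -0.1 -1.4 -0.1 -3.   1.4] mouth shift in station axes mm -1.4072093666404142 3.3753490778167223
105.3 [0.49115863 0.11496289] [ 0.8  0.9  3.8  2.4 -1.5 -2.9 -3.  -1. ] mouth shift in station axes mm -1.409179973806233 3.503109737484633
[0.49283615 0.11541247 1.82571394] 104.6057035031524 [ 0.7 -1.   3.8  0.7 -1.5 -0.9 -3.   0.7]
```

step_arm --pt "1 -0.04 0 0 0 0 0" --pt "1 -0.03 -0.1 0 0 0 0" --pt "1 0 -0.1 0 0 0 0" --pt "1 0 -0.1 0 0 0 0" --pt "1 0 -0.1 0 0 0 0" --pt "1 0 -0.1 0 0 0 0" --pt "1 0 -0.1 0 0 0 0" --pt "1 0 0 0 0 0 0" --pt "1 0 0 0 0 0 0" --pt "1 0 0 0 0 0 0"

```text
time: 5.65
position: [0.5507, -0.1027, 0.2023]
tool_rot: [0.992, 0.125, -0.0, -0.0]
ft_force: [0.9, -2.4, 3.4]
grip_width: 0.0397
```

```bash
python3 t6.py 5 wrist scene side
python3 - <<'E'
from ov import *
draw('scene5',[],'z6',(255,230,150,110),5)
draw('side5',[],'z7',(260,190,120,90),6)
E
```

```text
t 5.8 yaw 104.31684314876964 tab_s [-227.07400142    1.91757285] fl_s [-122.07400596    1.94843953] F_s [-1.46455138 -0.35557727] 2.233576675203897 M [-1.03026972e-01 -2.59742626e-01 -2.49085961e-04] z 0.2022843748342141 w 0.040025174650701816
```

View pics/z6.png

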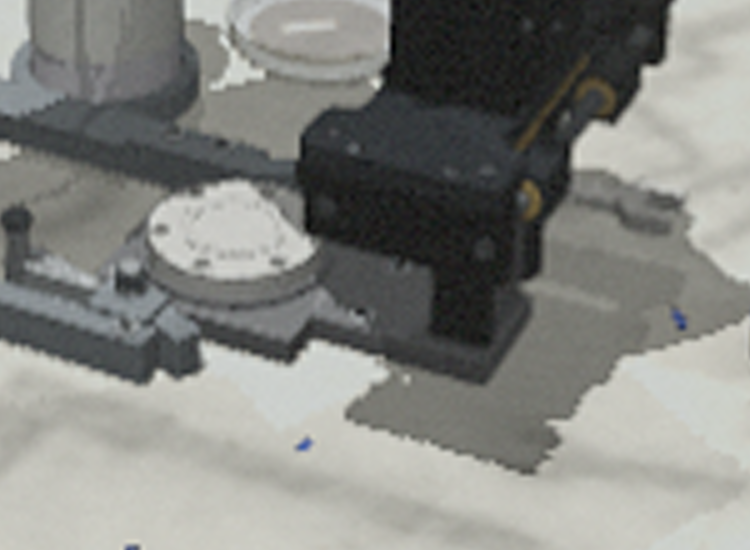

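View pics/z7.png

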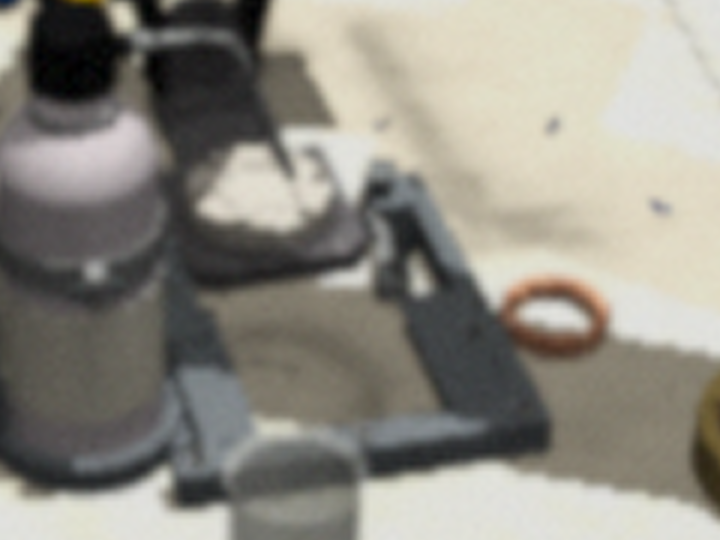

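View pics/wrist5v.png

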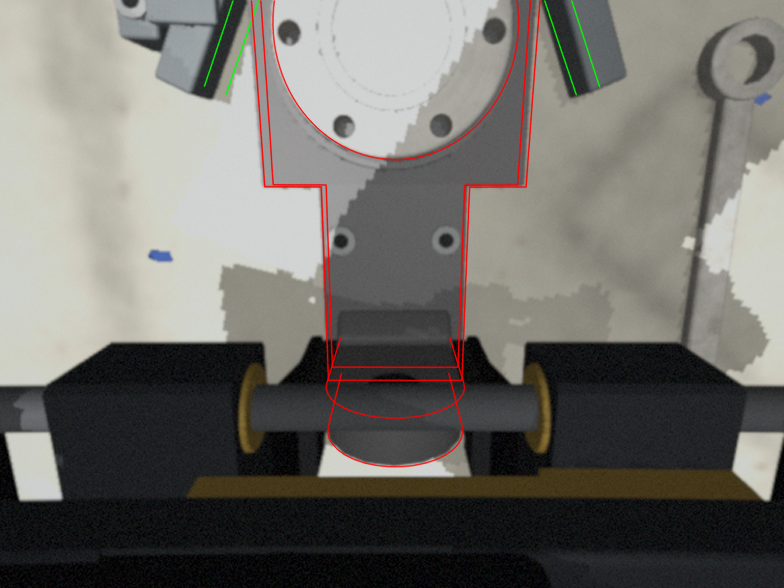

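step_arm --pt "1 -0.04 -0.1 0 0 0 0" --pt "1 0 -0.2 0 0 0 0" --pt "1 0 -0.2 0 0 0 0" --pt "1 0 -0.2 0 0 0 0" --pt "1 0 -0.2 0 0 0 0" --pt "1 0 -0.2 0 0 0 0" --pt "1 0 -0.2 0 0 0 0" --pt "1 0 -0.2 0 0 0 0" --pt "1 0 0 0 0 0 0" --pt "1 0 0 0 0 0 0"

```text
time: 6.8
position: [0.5426, -0.0678, 0.2028]
tool_rot: [0.992, 0.125, 0.003, 0.002]
ft_force: [4.4, -6.7, -0.8]
grip_width: 0.0398
```

```bash
python3 t6.py 6 wrist side
```

```text
t 6.9 yaw 104.32422596985337 tab_s [-191.30226421    1.22140586] fl_s [-86.30227359   1.26580226] F_s [-8.26071517 -3.79743111] -0.6544955353653168 M [-1.0328408  -0.74657817 -0.05474699] z 0.2027350470122118 w 0.03966262822491932
```

View pics/wrist6v.png

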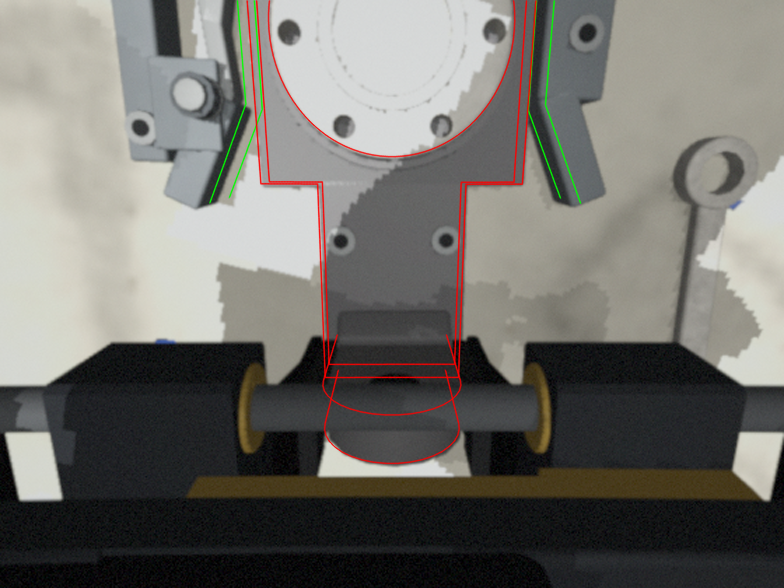

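step_arm --pt "1 0 -0.25 0 0 0 0" --pt "1 0 -0.25 0 0 0 0" --pt "1 0 -0.25 0 0 0 0" --pt "1 0 -0.25 0 0 0 0" --pt "1 0 -0.25 0 0 0 0" --pt "1 0 -0.25 0 0 0 0" --pt "1 0 -0.25 0 0 0 0" --pt "1 0 -0.25 0 0 0 0" --pt "1 0 -0.25 0 0 0 0" --pt "1 0 0 0 0 0 0"

```text
time: 7.9
position: [0.5283, -0.0119, 0.2026]
tool_rot: [0.992, 0.124, 0.003, 0.001]
ft_force: [5.3, -1.6, -1.3]
grip_width: 0.0401
```

```bash
python3 t6.py 7 wrist scene
```

```text
t 8.0 yaw 104.1960813507912 tab_s [-133.63446537    1.28809611] fl_s [-28.63463808   1.09765534] F_s [-2.09640217 -5.83433225] -0.8686839107990457 M [-0.1190215  -0.87261959 -0.43195258] z 0.2025092573762548 w 0.03941911403343623
```

View pics/wrist7v.png

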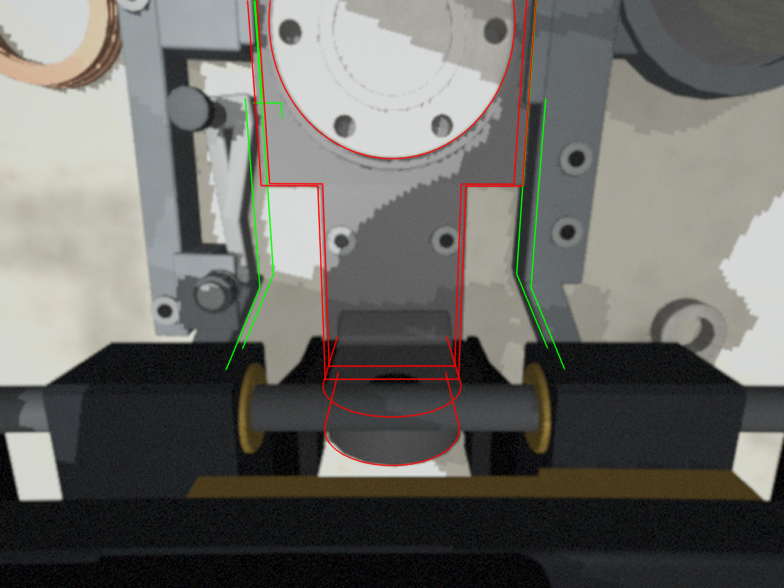

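View pics/scene7v.png

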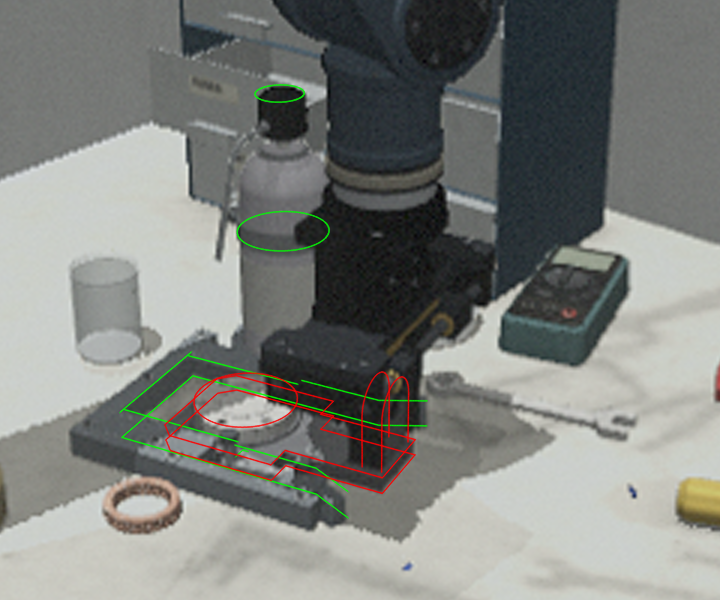

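step_arm --pt "1 0 -0.2 0 0 0 0" --pt "1 0 -0.2 0 0 0 0" --pt "1 0 -0.2 0 0 0 0" --pt "1 0 -0.2 0 0 0 0" --pt "1 0 -0.1 0 0 0 0" --pt "1 0 -0.05 0 0 0 0" --pt "1 0 0 0 0 0 0" --pt "1 0 0 0 0 0 0" --pt "1 0 0 0 0 0 0" --pt "1 0 0 0 0 0 0"

```text
time: 9.0
position: [0.523, 0.0104, 0.2027]
tool_rot: [0.992, 0.124, 0.004, 0.001]
ft_force: [5.8, -3.0, -0.4]
grip_width: 0.0401
```

```bash
python3 t6.py 8 wrist
```

```text
t 9.05 yaw 104.22031403528237 tab_s [-110.6473671     0.82327744] fl_s [-5.64746865  0.67724533] F_s [-5.31629496 -5.30855696] -0.08791934340272545 M [-0.47289889 -1.03293667 -0.28765533] z 0.2027014387648091 w 0.039980524444398785
```

View pics/wrist8v.png

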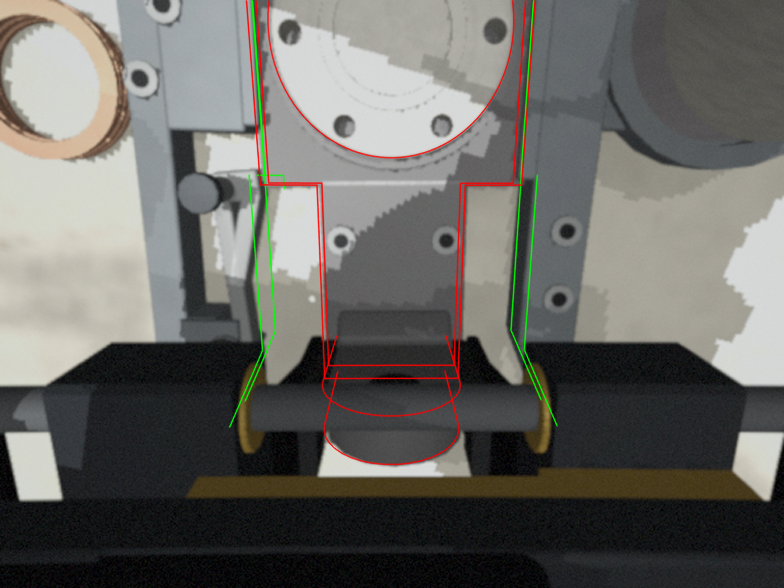

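step_arm --pt "1 0 -0.06 0 0 0 0" --pt "1 0 -0.06 0 0 0 0" --pt "1 0 -0.06 0 0 0 0" --pt "1 0 -0.06 0 0 0 0" --pt "1 0 -0.04 0 0 0 0" --pt "1 0 0 0 0 0 0" --pt "1 0 0 0 0 0 0" --pt "1 0 0 0 0 0 0" --pt "1 0 0 0 0 0 0" --pt "1 0 0 0 0 0 0"

```text
time: 10.05
position: [0.5218, 0.0157, 0.2029]
tool_rot: [0.992, 0.124, 0.004, 0.002]
ft_force: [5.8, -10.3, 0.4]
grip_width: 0.0399
```

```bash
python3 t6.py 9 wrist
```

```text
t 10.1 yaw 104.29457609571273 tab_s [-105.15793343    0.67669432] fl_s [-0.1579339  0.6667545] F_s [-11.10570895  -2.67531681] 0.7955102130852794 M [-1.83654185 -0.88221553 -0.30020211] z 0.20292635084148825 w 0.03982490248067293
```

View pics/wrist9v.png

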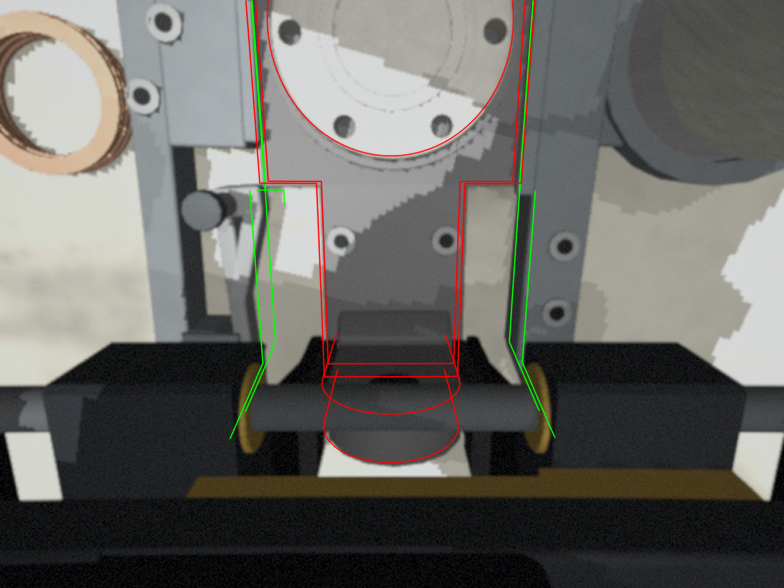

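step_arm --pt "1 0 -0.04 0 0 0 0" --pt "1 0 -0.04 0 0 0 0" --pt "1 0 -0.04 0 0 0 0" --pt "1 0 0 0 0 0 0" --pt "1 0 0 0 0 0 0" --pt "1 0 0 0 0 0 0" --pt "1 0 0 0 0 0 0" --pt "1 0 0 0 0 0 0" --pt "1 0 0 0 0 0 0" --pt "1 0 0 0 0 0 0"

```text
time: 11.1
position: [0.5217, 0.0167, 0.2033]
tool_rot: [0.992, 0.126, 0.005, 0.004]
ft_force: [4.5, -21.6, 1.4]
grip_width: 0.0396
```

```bash
python3 t6.py 10 wrist
python3 - <<'E'
from ov import *
a=[cv2.resize(load(n)['p'][110:240,110:230,::-1],None,fx=3.3,fy=3.3,interpolation=cv2.INTER_CUBIC) for n in('wrist9','wrist10')]
cv2.imwrite('pics/z8.png',np.hstack(a))
E
```

```text
t 11.15 yaw 104.45525256425536 tab_s [-104.22620023    0.59552627] fl_s [0.7734143 0.8800411] F_s [-21.76944384  -0.36470168] 1.850569057330156 M [-3.61881308 -0.68857593 -0.19925108] z 0.20329901723034863 w 0.039806542731257805
```

View pics/z8.png

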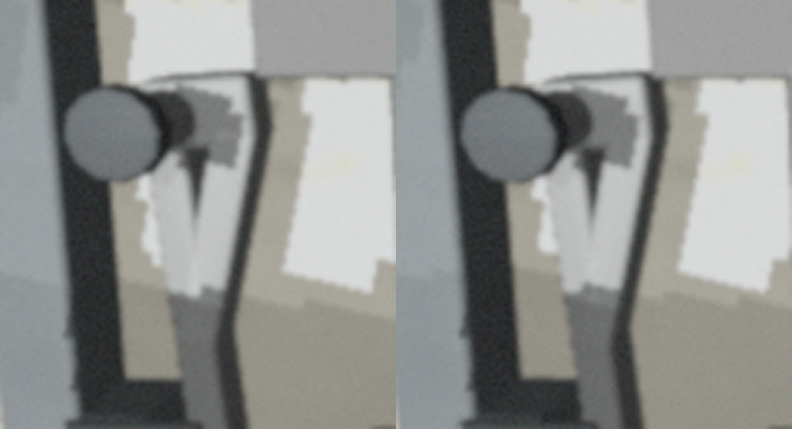

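```bash
python3 t6.py 11 scene side
python3 - <<'E'
from ov import *
draw('scene11',[],'z9',(200,240,110,80),7)
draw('side11',[],'z10',(260,200,110,80),7)
E
```

```text
t 11.25 yaw 104.45344949300284 tab_s [-104.21407078    0.59396384] fl_s [0.78555265 0.87517438] F_s [-21.65447497   0.88760954] 2.326150493443017 M [-3.5986679  -0.64375307 -0.19365649] z 0.2032887386892251 w 0.039708245970566894
```

View pics/z9.png

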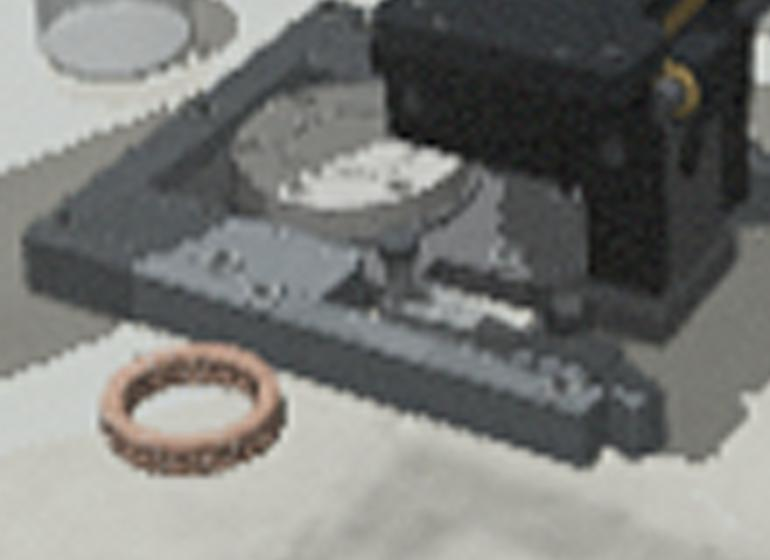

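View pics/z10.png

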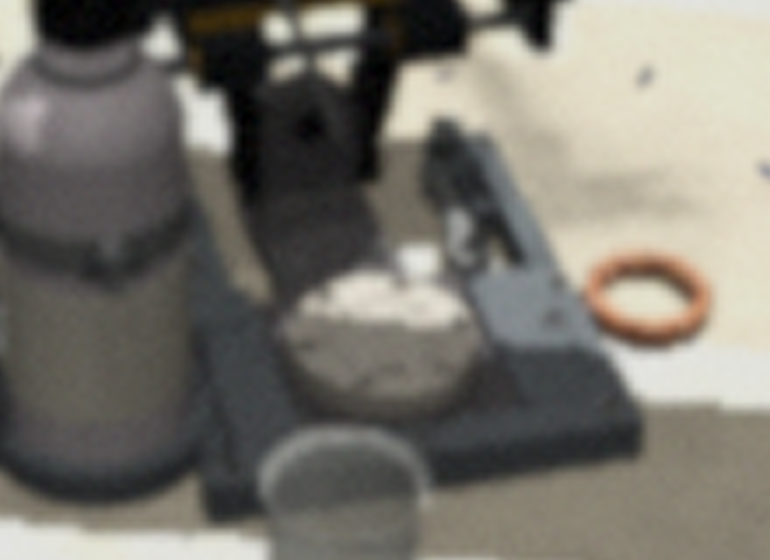

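```bash
cat > t8.py <<'E'
from ov import *
def back(f,uv,z):
    n=cv2.undistortPoints(np.array([[uv]],float),np.array(f['K'],float),np.array([float(f['k1']),0,0,0]))[0,0]
    d=f['R'].T@np.array([n[0],n[1],1]);c=-f['R'].T@f['t'];return (c+d*(z-c[2])/d[2])[:2]
f0=load('wrist0');f1=load('wrist10')
W=lambda u,v:(u/2.7+40-.5,v/2.7-.5)
im=f1['p'][:,:,::-1]
cv2.imwrite('pics/z11.png',cv2.resize(im[0:240,80:200],None,fx=2.5,fy=2.5,interpolation=cv2.INTER_CUBIC))
A=[back(f0,W(*p),z) for p,z in[((108,203),.021),((108,268),.021),((190,343),.038),((232,489),.03)]]
np.save('pics/A.npy',A);print(A)
a=A[1]-A[0];print('s1s2',np.hypot(*a)*1e3)
ang=np.radians(104.5);x=np.array([np.cos(ang),np.sin(ang)]);y=np.array([-x[1],x[0]])
for P in A: print(((P-A[0])@x*1e3).round(1),((P-A[0])@y*1e3).round(1))
E
python3 t8.py
```

```text
[array([0.43164851, 0.1030301 ]), array([0.42821613, 0.08117608]), array([0.46181457, 0.05592021]), array([0.46675567, 0.00247187])]
s1s2 22.121923120795998
0.0 0.0
-20.3 8.8
-53.2 -17.4
-106.1 -8.8
```

View pics/z11.png

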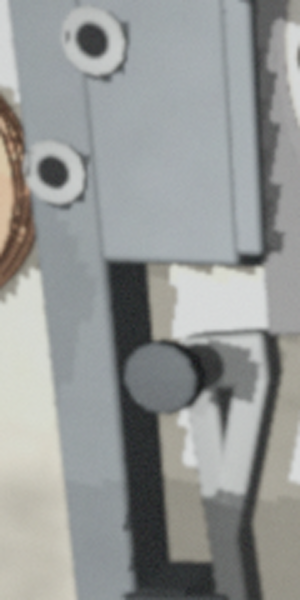

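```bash
cat >> t8.py <<'E'
print('now')
V=lambda u,v:(u/2.5+80-.5,v/2.5-.5)
B=[back(f1,V(*p),z) for p,z in[((94,41),.021),((54,174),.021),((160,376),.038),((270,378),.011),((264,335),.011)]]
for P in B: print(((P-B[0])@x*1e3).round(1),((P-B[0])@y*1e3).round(1))
E
python3 t8.py
```

```text
[array([0.43164851, 0.1030301 ]), array([0.42821613, 0.08117608]), array([0.46181457, 0.05592021]), array([0.46675567, 0.00247187])]
s1s2 22.121923120795998
0.0 0.0
-20.3 8.8
-53.2 -17.4
-106.1 -8.8
now
0.0 0.0
-20.1 9.4
-51.9 -10.9
-55.4 -21.7
-47.3 -21.2
```

step_arm --pt "-0.2 0 0.04 0 0 0 0" --pt "-0.2 0 0.04 0 0 0 0" --pt "-0.2 0 0 0 0 0 0" --pt "-0.2 0 0 0 0 0 0" --pt "-0.2 0 0 -0.4 0 0 0" --pt "-0.2 0 0 -0.9 0 0 0" --pt "-0.2 0 0 -1 0 0 0" --pt "-0.2 0 0 -0.6 0 0 0" --pt "0.6 0 0.6 0 0 0 0" --pt "1 0 0.6 0 0 0 0"

```text
time: 12.25
position: [0.5263, -0.0112, 0.2751]
tool_rot: [0.992, 0.125, 0.0, 0.0]
ft_force: [0.0, -0.5, -0.8]
grip_width: 0.0433
```

```bash
python3 t6.py 12 wrist scene
python3 - <<'E'
from ov import *
draw('scene12',[],'z9',(200,240,110,80),7)
E
```

```text
t 12.35 yaw 104.17997566874328 tab_s [-134.20013346    2.72189248] fl_s [-29.20036384   2.50193657] F_s [-0.92765585  0.012252  ] -1.1116232816761977 M [ 0.02775774 -0.04830003  0.01638114] z 0.27423993106924616 w 0.036202125842413176
```

View pics/wrist12v.png

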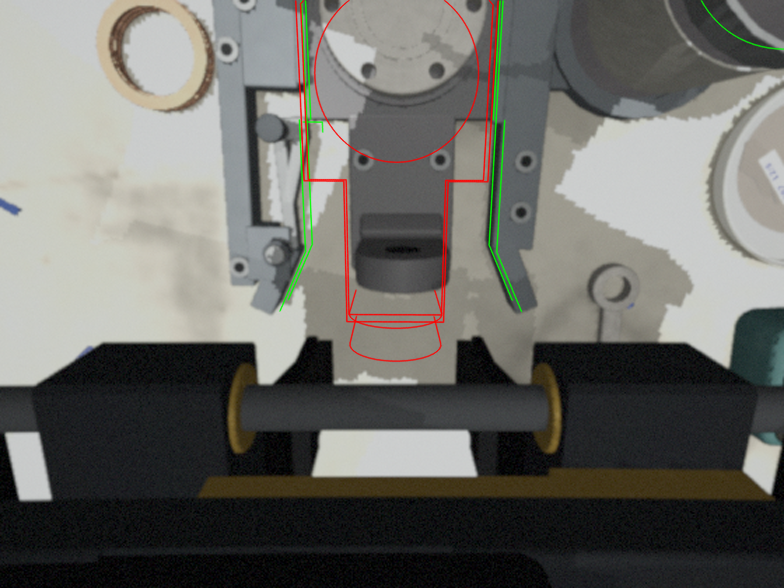

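View pics/z9.png

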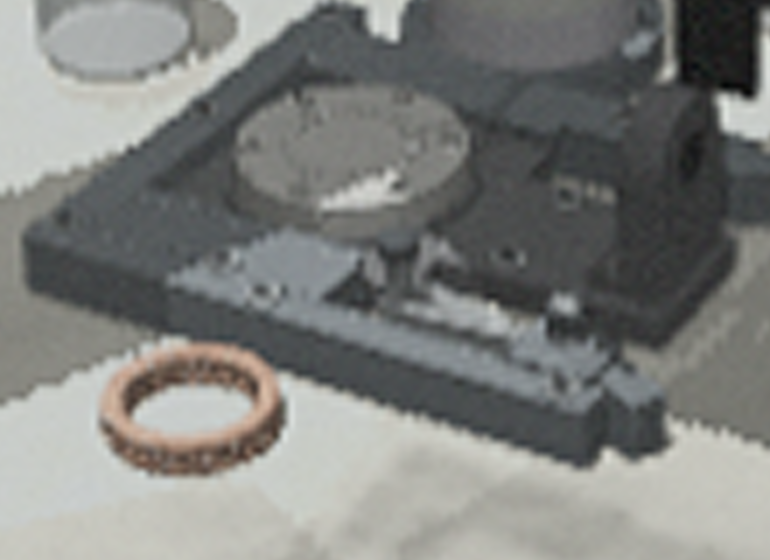

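step_arm --pt "1 0.05 0 0 0 0 0" --pt "1 0 0 0.6 0 0 0" --pt "1 0 0 1 0 0 0" --pt "1 0 0 0.9 0 0 0" --pt "1 0 0 0.4 0 0 0" --pt "1 0 -0.2 0 0 0 0" --pt "1 0 -0.2 0 0 0 0" --pt "1 0 -0.1 0 0 0 0" --pt "1 0 -0.05 0 0 0 0" --pt "1 0 0 0 0 0 0"

```text
time: 13.35
position: [0.5257, -0.0007, 0.2038]
tool_rot: [0.992, 0.127, 0.002, 0.004]
ft_force: [-1.2, -21.6, -1.7]
grip_width: 0.0004
```

```bash
python3 t6.py 13 wrist
```

```text
t 13.4 yaw 104.62328697851774 tab_s [-122.0821343    0.9879819] fl_s [-17.08380574   1.58043309] F_s [-20.57895138   6.2460684 ] -2.0012056163295617 M [-3.70425613  0.29973886  0.10549035] z 0.20378804835494652 w 0.00027624160548969765
```

View pics/wrist13v.png

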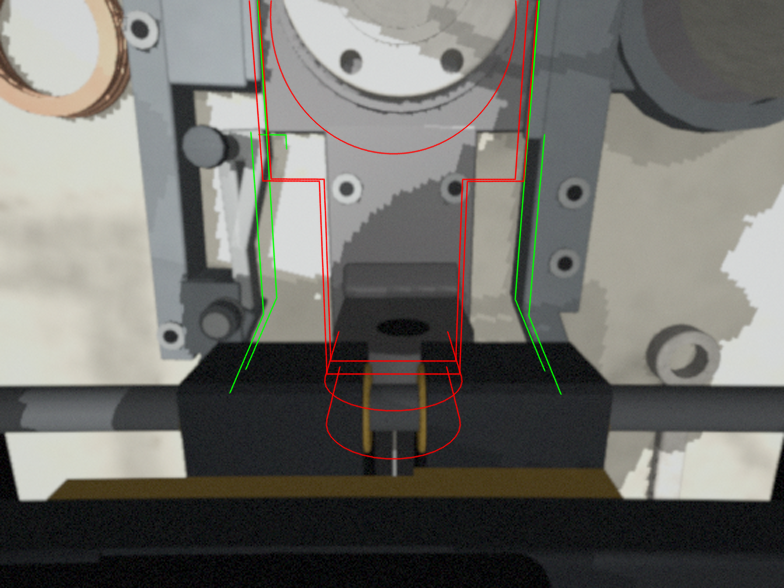

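Run:
```python
from ov import *
f=load('wrist13');im=f['p'][:,:,::-1]
im=cv2.convertScaleAbs(im,alpha=1.4,beta=20)
a=cv2.resize(im[60:140,130:270],None,fx=5.6,fy=5.6,interpolation=cv2.INTER_CUBIC);b=cv2.resize(im[60:140,270:410],None,fx=5.6,fy=5.6,interpolation=cv2.INTER_CUBIC)
cv2.imwrite('pics/z14.png',np.vstack([a,b])[:, :800]); cv2.imwrite('pics/z14.png',cv2.resize(np.vstack([a,b]),None,fx=.66,fy=.66))
```

```text
(no output)
```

View pics/z14.png

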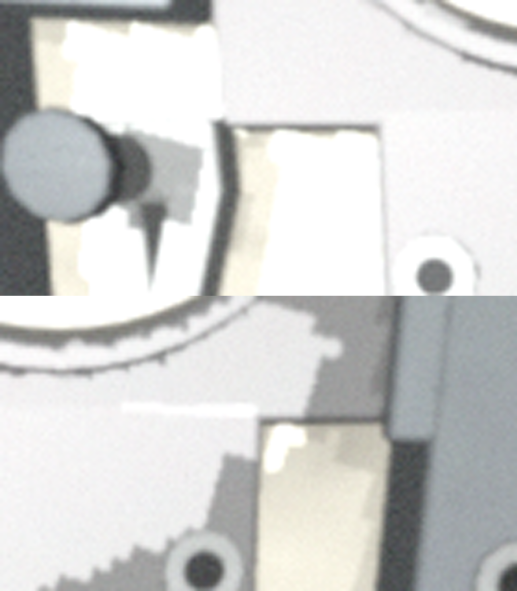

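step_arm --pt "1 0 0.3 0 0 0 0" --pt "1 -0.34 0.1 0 0 0 0.25" --pt "1 -0.34 0 0 0 0 0" --pt "1 0 0 0 0 0 0" --pt "1 0 -0.1 0 0 0 0" --pt "1 0 -0.1 0 0 0 0" --pt "1 0 -0.1 0 0 0 0" --pt "1 0 -0.05 0 0 0 0" --pt "1 0 0 0 0 0 0" --pt "1 0 0 0 0 0 0"

```text
time: 14.4
position: [0.509, -0.0057, 0.2028]
tool_rot: [0.994, 0.109, 0.001, 0.003]
ft_force: [-4.0, -24.2, 3.4]
grip_width: 0.0005
```

```bash
python3 t6.py 14 wrist
```

```text
t 14.45 yaw 102.54390395128326 tab_s [-122.79284998   18.38611207] fl_s [-17.8421647   15.16840182] F_s [-22.18691675   9.43677048] 2.633759893568038 M [-3.60275328  0.68067289 -0.03135914] z 0.2027887611237349 w 0.00048226436939409646
```

View pics/wrist14v.png

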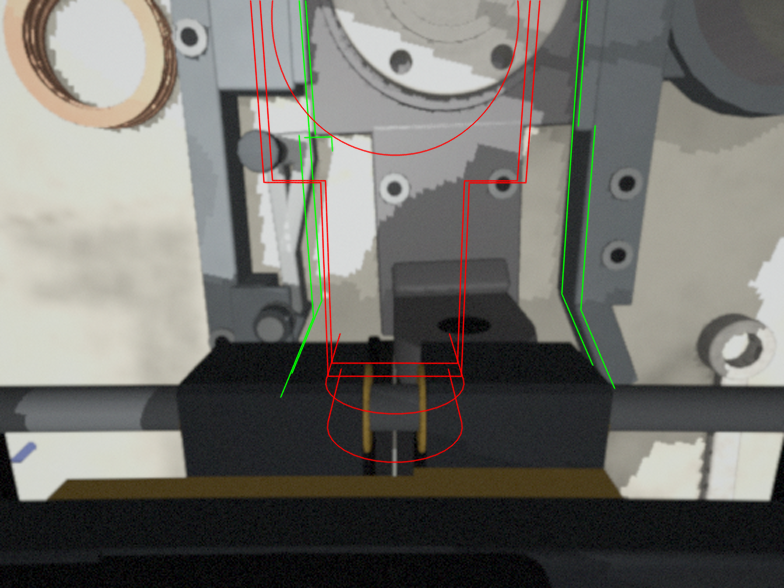

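Run:
```python
from ov import *
f=load('wrist14');im=f['p'][:,:,::-1]
im=cv2.convertScaleAbs(im,alpha=1.,beta=0)
cv2.imwrite('pics/z15.png',cv2.resize(im[0:250,120:300],None,fx=3.1,fy=3.1,interpolation=cv2.INTER_CUBIC)[:780])
```

```text
(no output)
```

View pics/z15.png

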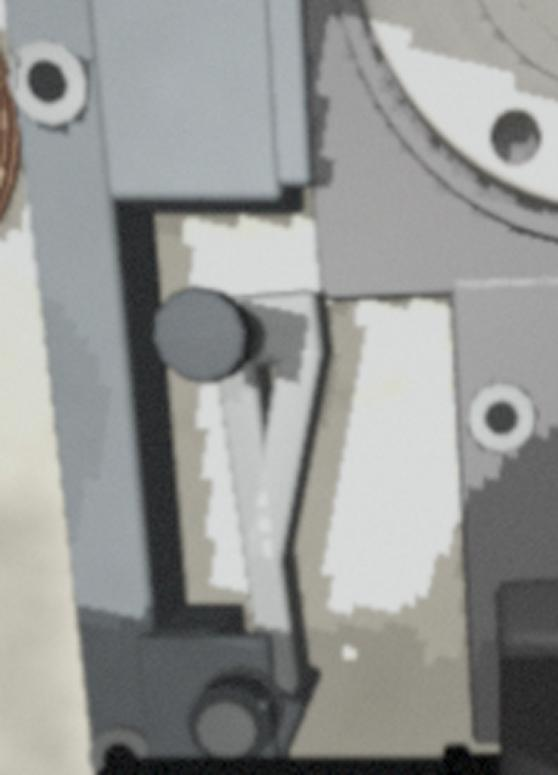

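```bash
cat > t9.py <<'E'
from ov import *
import sys
o=np.array([float(sys.argv[1]),float(sys.argv[2])]);yaw=np.radians(float(sys.argv[3]))
h=T(o,yaw,[[float(sys.argv[4]),float(sys.argv[5]),0]])[0,:2]
draw('scene12',[(o,yaw,station,(0,255,0)),(h,yaw,carrier,(0,0,255))],'z16',(205,235,110,75),7)
E
python3 t9.py .4965 .1178 104.3 0 0
```

```text
(no output)
```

View pics/z16.png

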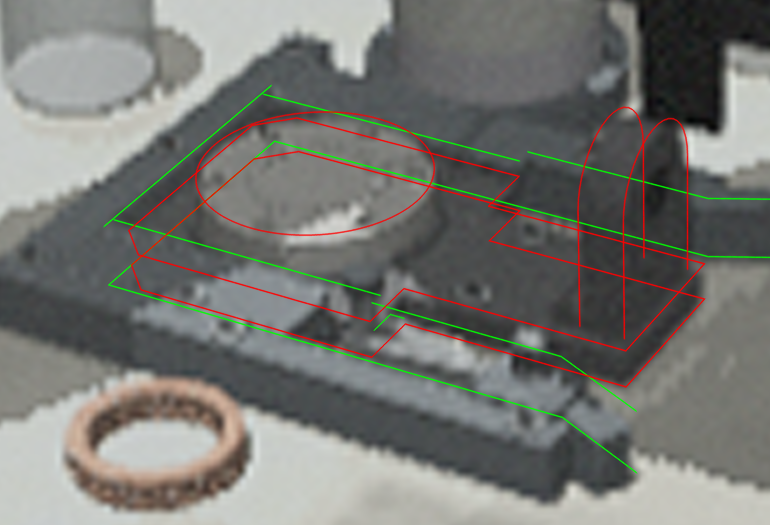

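step_arm --pt "1 -0.1 0 0 0 0 0" --pt "1 -0.1 -0.04 0 0 0 0" --pt "1 -0.1 -0.04 0 0 0 0" --pt "1 -0.05 -0.02 0 0 0 0" --pt "1 0 0 0 0 0 0" --pt "1 0 0 0 0 0 0" --pt "1 0 0 0 0 0 0" --pt "1 0 0 0 0 0 0" --pt "1 0 0 0 0 0 0" --pt "1 0 0 0 0 0 0"

```text
time: 15.45
position: [0.5025, -0.0053, 0.2036]
tool_rot: [0.994, 0.109, 0.005, 0.004]
ft_force: [0.9, -22.0, 4.4]
grip_width: 0.0002
```

```bash
python3 t6.py 15 wrist
python3 - <<'E'
from ov import *
f=load('wrist15');im=f['p'][:,:,::-1]
cv2.imwrite('pics/z15.png',cv2.resize(im[0:250,120:300],None,fx=3.1,fy=3.1,interpolation=cv2.INTER_CUBIC)[:780])
E
```

```text
t 15.5 yaw 102.46547876773077 tab_s [-120.75360009   24.59162063] fl_s [-15.80741745  21.23025928] F_s [-22.10147666   4.86723024] 4.938500253281331 M [-3.26828812 -0.02565844 -0.18177027] z 0.20361045352036783 w 0.000271172595449286
```

View pics/z15.png

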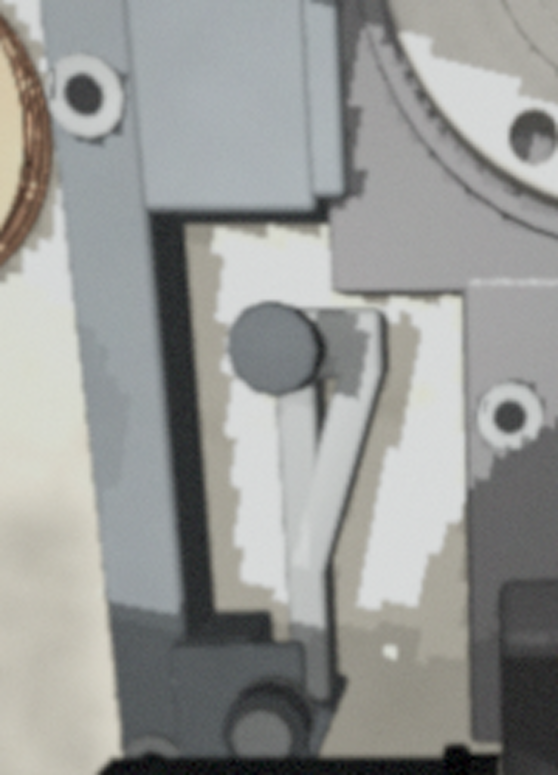

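step_arm --pt "1 0 0.4 0 0 0 0" --pt "1 0 0.6 0 0 0 0" --pt "1 0 0 -0.8 0 0 0" --pt "1 0 0 -1 0 0 0" --pt "1 0 0 -1 0 0 0" --pt "1 0 0 -1 0 0 0" --pt "1 0 0 -1 0 0 0" --pt "1 0 0 -1 0 0 0" --pt "1 0 0 -1 0 0 0" --pt "1 0 0 -1 0 0 0"

```text
time: 16.5
position: [0.5041, -0.0258, 0.398]
tool_rot: [0.994, 0.108, -0.0, -0.0]
ft_force: [0.2, 0.8, -0.0]
grip_width: 0.001
```

step_arm --pt "1 0 0 -0.8 0 0 0" --pt "1 0 0 -0.8 0 0 0" --pt "1 0 0 0 0 0 0" --pt "1 0 0 0 0 0 0" --pt "1 0 0 0 0 0 0" --pt "1 0 0 0 0 0 0" --pt "1 0 0 0 0 0 0" --pt "1 0 0 0 0 0 0" --pt "1 0 0 0 0 0 0" --pt "1 0 0 0 0 0 0"

```text
time: 17.5
position: [0.5044, -0.026, 0.4371]
tool_rot: [0.994, 0.107, -0.0, -0.0]
ft_force: [0.4, -1.0, -0.3]
grip_width: 0.0007
```

```bash
python3 t6.py 16 wrist scene side
```

```text
t 17.65 yaw 102.3187861888763 tab_s [-141.30430468   27.85259543] fl_s [-36.36707198  24.22255499] F_s [-0.39980078  0.14135551] -0.517064202347876 M [-0.0089639  -0.01429974  0.0112858 ] z 0.43727077069344333 w 0.00027381260188916585
```

View pics/wrist16v.png

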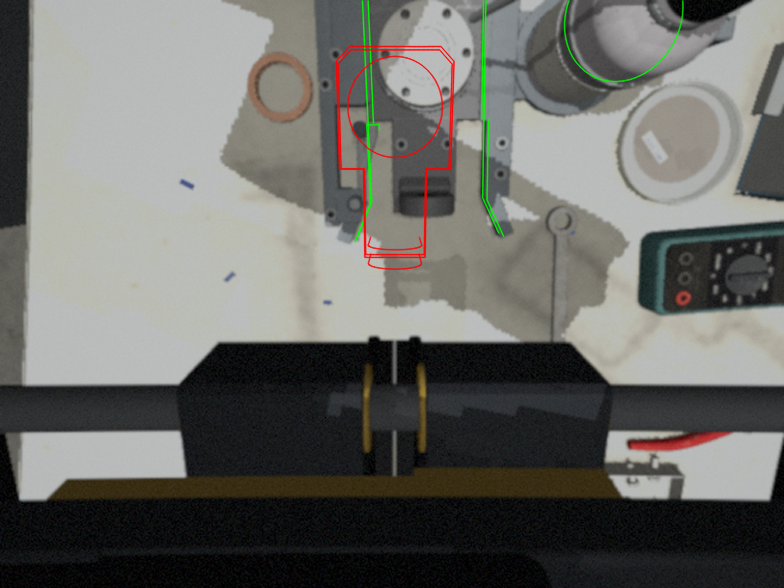

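step_arm --pt "1 0.76 -0.49 0 0 0 0" --pt "1 0.76 -0.49 0 0 0 0" --pt "1 0.76 -0.49 0 0 0 0" --pt "1 0.76 -0.49 0 0 0 0" --pt "1 0.76 -0.49 0 0 0 0" --pt "1 0.76 -0.49 0 0 0 0" --pt "1 0 0 0 0 0 0" --pt "1 0 0 0 0 0 0" --pt "1 0 0 0 0 0 0" --pt "1 0 0 0 0 0 0"

```text
time: 18.65
position: [0.5995, 0.0695, 0.4373]
tool_rot: [0.994, 0.107, -0.0, 0.0]
ft_force: [-0.1, -0.7, 0.7]
grip_width: 0.0008
```

Run:
```python
from h import *
o=status.get_obs();print(o['time'],o['position'],o['tool_rot'])
snap('wrist','wrist17');snap('scene','scene17');snap('side','side17')
X=cloud(load('wrist17')).reshape(-1,3)
P=X[(abs(X[:,0]-.6)<.04)&(abs(X[:,1]-.142)<.04)&(X[:,2]>.197)&(X[:,2]<.215)]
print(len(P),P.mean(0),np.median(P[:,2]),cv2.minEnclosingCircle(P[:,:2].astype(np.float32)))
```

```text
18.65 [0.59952803 0.06950644 0.43726587] [ 9.94267731e-01  1.06918529e-01 -3.24473583e-04  4.31122701e-05]
2710 [0.60063706 0.14123874 0.20601121] 0.20619008121578672 ((0.597804605960846, 0.14073388278484344), 0.0200052373111248)
```

View pics/wrist17.png

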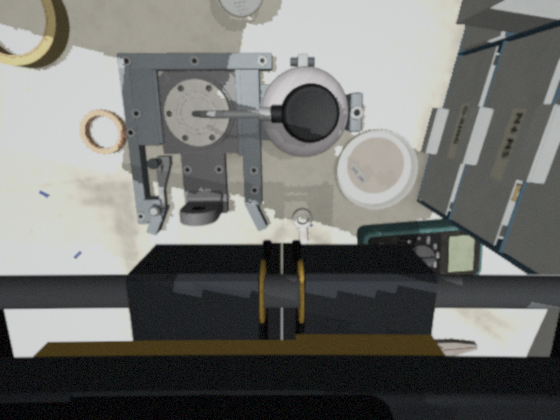

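View pics/side17.png

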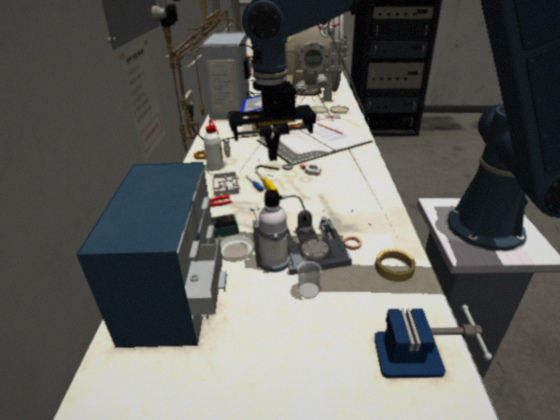

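Run:
```python
from h import *
for n in ['scene17','side17','wrist17']:
    X=cloud(load(n)).reshape(-1,3)
    P=X[(X[:,0]>.62)&(X[:,0]<.95)&(X[:,1]>.0)&(X[:,1]<.45)&(X[:,2]>.05)&(X[:,2]<.4)]
    if n!='wrist17': P=P[(P[:,1]>.13)]
    for z0 in np.arange(.05,.4,.05):
        Q=P[(P[:,2]>z0)&(P[:,2]<z0+.05)]
        if len(Q)>5: print(n,round(z0,2),len(Q),np.percentile(Q[:,0],1).round(3),Q[:,1].min().round(3),Q[:,1].max().round(3))
```

```text
scene17 0.05 1000 0.688 0.13 0.403
scene17 0.1 2020 0.69 0.13 0.406
scene17 0.15 1451 0.701 0.13 0.403
scene17 0.2 1812 0.744 0.13 0.405
scene17 0.25 90 0.749 0.131 0.402
side17 0.05 2898 0.625 0.131 0.411
side17 0.1 3153 0.624 0.13 0.411
side17 0.15 2785 0.629 0.13 0.41
side17 0.2 6865 0.748 0.13 0.411
side17 0.25 2841 0.752 0.13 0.411
wrist17 0.05 5576 0.71 0.071 0.269
wrist17 0.1 11801 0.631 0.071 0.251
wrist17 0.15 8222 0.622 0.071 0.238
wrist17 0.2 1492 0.761 0.072 0.13
wrist17 0.3 6071 0.62 0.087 0.115
wrist17 0.35 9056 0.62 0.094 0.113
```

step_arm --pt "1 0.17 -0.7 0 0 0 0" --pt "1 0.17 -0.7 0 0 0 0" --pt "1 0.17 -0.7 0 0 0 0" --pt "1 0.16 -0.7 0 0 0 0" --pt "1 0 0 0.5 0 0 0" --pt "1 0 0 0.5 0 0 0" --pt "1 0 0 0.4 0 0 0" --pt "1 0 0 0 0 0 0" --pt "1 0 0 0 0 0 0" --pt "1 0 0 0 0 0 0"

```text
time: 19.8
position: [0.6018, 0.1416, 0.4025]
tool_rot: [0.994, 0.107, 0.0, 0.0]
ft_force: [0.3, -1.1, 0.3]
grip_width: 0.0003
```

Run:
```python
from ov import *
o=status.get_obs();print(o['time'],o['position'],o['ft_force'])
snap('scene','scene18');snap('side','side18')
draw('scene18',[],'z18',(200,120,140,180),3); draw('side18',[],'z19',(220,120,120,160),4)
a=cv2.imread('pics/z18.png');b=cv2.imread('pics/z19.png');h=540;cv2.imwrite('pics/z18.png',np.hstack([a[:h,:400],b[:h,:400]]))
```

```text
19.8 [0.60184641 0.14161651 0.40251661] [ 0.29580171 -1.14423935  0.31854719]
```

View pics/z18.png

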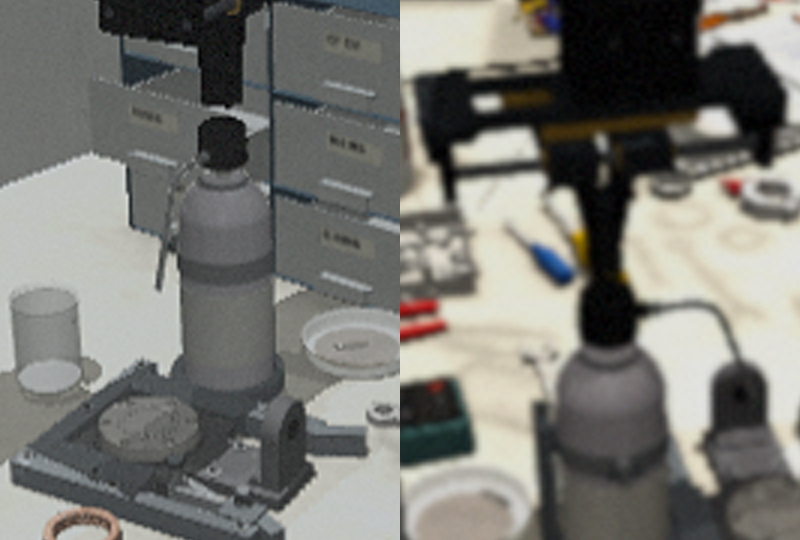

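step_arm --pt "1 0 0 0.2 0 0 0" --pt "1 0 0 0.15 0 0 0" --pt "1 0 0 0.1 0 0 0" --pt "1 0 0 0.1 0 0 0" --pt "1 0 0 0.08 0 0 0" --pt "1 0 0 0.08 0 0 0" --pt "1 0 0 0.08 0 0 0" --pt "1 0 0 0 0 0 0" --pt "1 0 0 0 0 0 0" --pt "1 0 0 0 0 0 0"

```text
time: 20.9
position: [0.6013, 0.1421, 0.3835]
tool_rot: [0.994, 0.107, 0.0, 0.0]
ft_force: [-2.5, -0.3, 6.2]
grip_width: 0.0004
```

step_arm --pt "1 0 0 0.06 0 0 0" --pt "1 0 0 0.06 0 0 0" --pt "1 0 0 0.06 0 0 0" --pt "1 0 0 0.03 0 0 0" --pt "1 0 0 0 0 0 0" --pt "1 0 0 0 0 0 0" --pt "1 0 0 0 0 0 0" --pt "1 0 0 0 0 0 0" --pt "1 0 0 0 0 0 0" --pt "1 0 0 0 0 0 0"

```text
time: 21.9
position: [0.6012, 0.1421, 0.3805]
tool_rot: [0.994, 0.107, 0.001, 0.0]
ft_force: [-6.2, -0.9, 16.3]
grip_width: 0.0002
```

step_arm --pt "1 0 0 0.04 0 0 0" --pt "1 0 0 0 0 0 0" --pt "1 0 0 0 0 0 0" --pt "1 0 0 0 0 0 0" --pt "1 0 0 0 0 0 0" --pt "1 0 0 0 0 0 0" --pt "1 0 0 0 0 0 0" --pt "1 0 0 0 0 0 0" --pt "1 0 0 0 0 0 0" --pt "1 0 0 0 0 0 0"

```text
time: 22.9
position: [0.6011, 0.1422, 0.3805]
tool_rot: [0.994, 0.108, 0.001, 0.0]
ft_force: [-6.6, -1.1, 20.7]
grip_width: 0.0004
```

Run:
```python
from ov import *
o=status.get_obs();print(o['time'],o['position'],o['ft_force'])
snap('scene','scene19')
a=[cv2.resize(load(n)['p'][150:230,250:300,::-1],None,fx=7,fy=7,interpolation=cv2.INTER_CUBIC) for n in('scene18','scene19')]
cv2.imwrite('pics/z20.png',np.hstack(a))
```

```text
22.9 [0.60109005 0.14217617 0.38047447] [-6.57473249 -1.07063332 20.74714824]
```

View pics/z20.png

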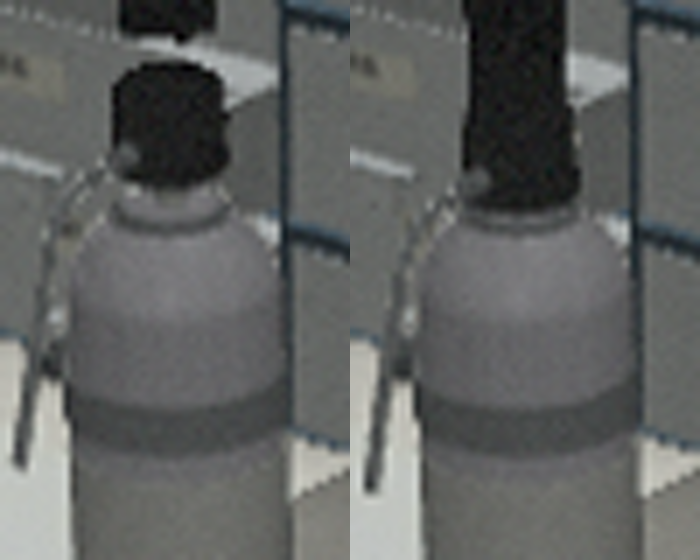

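Fully down: force rose 4 N with no further travel, so the cap is on its solid stop. Release upward and back away.

step_arm --pt "1 0 0 -0.2 0 0 0" --pt "1 0 0 -0.4 0 0 0" --pt "1 0 0 -0.6 0 0 0" --pt "1 0 0 -0.8 0 0 0" --pt "1 0 0 -0.6 0 0 0" --pt "1 0 0.7 0 0 0 0" --pt "1 0 0.7 0 0 0 0" --pt "1 0 0.7 0 0 0 0" --pt "1 0 0.7 0 0 0 0" --pt "1 0 0 0 0 0 0"

```text
time: 23.95
position: [0.6172, 0.0704, 0.4403]
tool_rot: [0.994, 0.105, -0.001, 0.0]
ft_force: [-0.6, 0.9, -0.6]
grip_width: 0.0004
```

step_arm --pt "1 0 0 0 0 0 0" --pt "1 0 0 0 0 0 0" --pt "1 0 0 0 0 0 0" --pt "1 0 0 0 0 0 0" --pt "1 0 0 0 0 0 0" --pt "1 0 0 0 0 0 0" --pt "1 0 0 0 0 0 0" --pt "1 0 0 0 0 0 0" --pt "1 0 0 0 0 0 0" --pt "1 0 0 0 0 0 0"

```text
time: 24.95
position: [0.6165, 0.0737, 0.4413]
tool_rot: [0.994, 0.107, 0.0, 0.0]
ft_force: [-0.5, -0.4, 0.7]
grip_width: 0.0002
```

Run:
```python
from ov import *
o=status.get_obs();print(o['time'],o['position'],o['ft_force'])
snap('scene','scene20');snap('wrist','wrist20')
X=cloud(load('wrist20')).reshape(-1,3)
P=X[(abs(X[:,0]-.6)<.015)&(abs(X[:,1]-.142)<.015)&(X[:,2]>.19)&(X[:,2]<.215)];print(len(P),np.median(P[:,2]))
a=cv2.resize(load('wrist20')['p'][30:260,90:430,::-1],None,fx=2.3,fy=2.3,interpolation=cv2.INTER_CUBIC)
cv2.imwrite('pics/z21.png',a)
d=cv2.absdiff(load('scene0')['p'],load('scene20')['p'])
cv2.imwrite('pics/z22.png',cv2.resize(load('scene20')['p'][120:330,190:460,::-1],None,fx=2.8,fy=2.8))
```

```text
24.95 [0.61645985 0.07366973 0.44127606] [-0.46692502 -0.41398663  0.74414497]
2378 0.20622120856754667
```

View pics/z21.png

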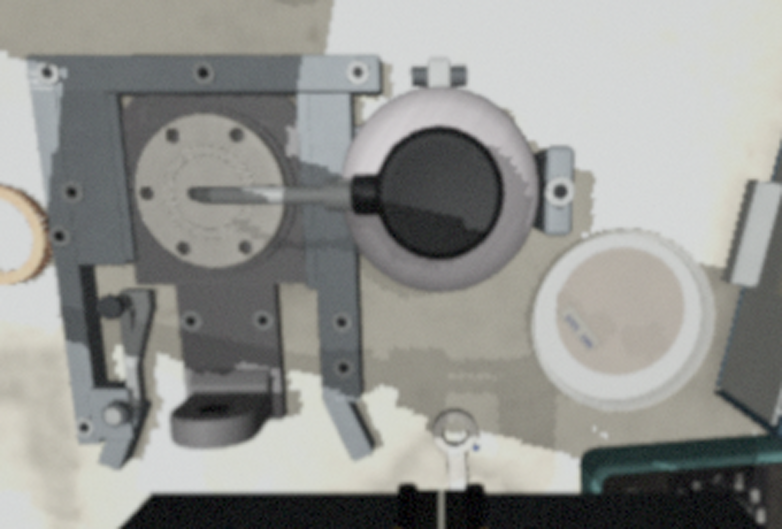

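View pics/z22.png

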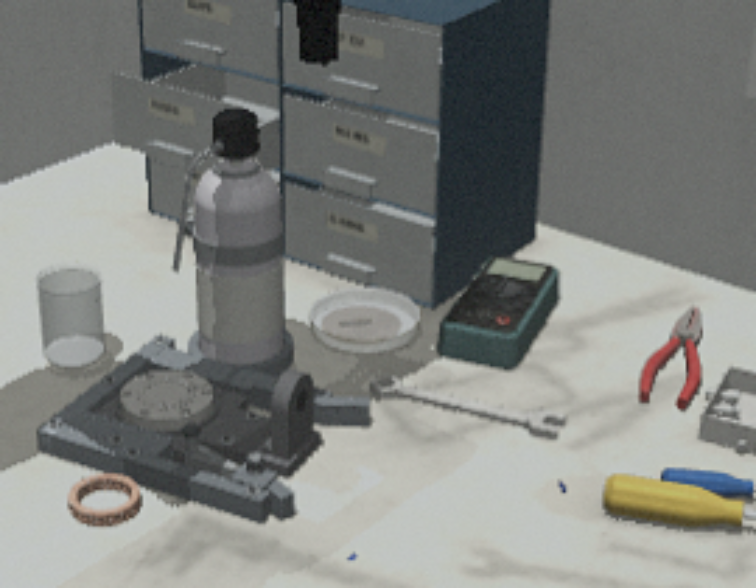

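The overhead view shows the catch nose behind the shoulder at (150,290). The cap top is back at 0.206 m, the bystanders are in their places, and the arm is clear of everything.

```bash
python3 -c "
from rig import robot
print(robot.hand_in())"
```

```text
the job is handed in; nothing more can be done
None
```

The carrier is latched home in the station, the nozzle cap was pressed right down once and sprang back up, and I handed the job in at about 25 s. The hand-in reports no verdict.

**Carrier:** I pinched the grip tab and slid the carrier into the guides. It stopped at about 22 N with the catch still open. The pin stood 6.5 mm out of its rest position, probably because the carrier was slightly turned. I let go and pushed the tab's rear face with closed fingers. A first push in the middle did not help. A second push, off-centre towards the catch and then sideways, let the catch snap shut.

**Cap:** I pressed until the force rose from 16 to 21 N with no further travel, so it was on its solid stop and well under the 45 N limit.

**Last checks:**
- **Catch:** the wrist picture shows the nose behind the carrier's shoulder.
- **Cap:** its top reads 0.206 m, the same as before the press.
- **Robot:** it is clear of everything, with about 1 N of force left on the sensor.
- **Gasket pack, spanner, beaker and dish:** they look unmoved and the beaker is standing. I judged this from the pictures and did not measure it.

**Disagreements:** the wrist and scene cameras differed by 2 to 4 mm on the station's position and by about 1° on its angle. For that reason I steered the insertion by the wrist view and the measured forces. I did not measure the final seating to the millimetre; the shut catch is the evidence for it.

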